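# Clip the fry skimmer into its spring-jaw holder

## Robot

A 7-joint arm with a two-finger parallel gripper is mounted at the origin on the work surface. World frame = base frame: x ahead of the robot, y to its left, z up, the work surface at z = 0. Lengths are in m, angles in rad, forces in N, time in s.
With the tool pointing down it reaches from about 0.425 to 0.875 m from the base axis. Payload 4.7 kg.
Tool frame: the origin (TCP) lies at the very end of the fingers, on their centre line; the grasp point (between the pads) lies 19 mm behind it; x points along the fingers, z is the direction in which the jaws open and shut, and the axes are right-handed (so a half turn about x gives the same grasp; the last joint's range is limited). The gripper opens to 87 mm and grips with 3 to 60 N. Pads are 19 mm wide; open, the fingers measure 117 mm over their backs; the gripper's body (75 mm by 190 mm) begins 51 mm behind the grasp point.
Start: joints at [1.256, 0.321, -0.07, 1.45, 0.023, 1.371, -0.057], TCP at [0.21, -0.615, 0.197] pointing down, gripper open.
Joint ranges: [-2.86, 2.86], [-0.3, 2.09], [-1.38, 1.24], [0.06, 2.45], [-1.56, 4.7], [0.09, 2.05], [-2.69, 2.69]. Speed limits (rad/s): [2.57, 2.57, 3.14, 3.14, 3.14, 3.14, 3.14].

## Interface

Orientations are given as a rotation vector (axis times angle).
In Python, from bench import * gives the robot as it stands.
- The arm moves only by the shell command python3 -m handwheel 'ROWS' [OPENING] [FORCE]. ROWS is JSON, a list of rows, each an object with "xyz": the shift along the world's x, y, z in cm, a list of three; "angular": the turn, a rotation vector about the world's x, y, z in degrees, a list of three. A call has 1 to 5 rows; each row shifts and turns the pose as measured when the row begins; what a row does not reach is not made up. A row lasts 1/12 s, in which the tool goes at most 41.7 mm and 7.16 degrees, less where a joint would pass 70% of its speed; a pose out of reach is approached as far as the arm can. A call with a gripper value outside its range is refused whole. OPENING is the finger opening in cm, from 0 to 8.7, set as the call begins (- or left out, the last holds). The fingers move at their own pace and stop on an object; FORCE is the grip in N (left out, the last holds). Time passes only in rows, so rows that do not move let the fingers close. It gives the time, the measured TCP pose, the force and the opening at its end, in the units of the state.
- get_state(): the state, without advancing time (a new reading comes with each control period).
- get_image(name): name is "scene" or "side" or "wrist"; returns a dict with "pixels" (384x512x3 uint8, blue, green, red), "K" (3x3 intrinsics, pixels), "cam_to_world" (4x4, takes a point from camera to world coordinates). Camera axes: x right, y down, z forward; pixel columns grow to the right and rows downward; lengths in m; the calibration is good to about 2 mm. The wrist camera is an equidistant fisheye: a pixel r from the principal point sees the ray r / f radians off the axis. A picture is of the moment at which its call begins. There is no depth.
- close_job(): hands the job in, once; it reports no verdict.
The state is a dict: "time": time; "joint_positions": joint angles; "qd": joint speeds; "joint_torque": joint torques, N m; "position": TCP position; "tool_rot": TCP orientation; "ft_force": force on the tool from outside, world axes, zero at the start; "torque": the same for the moment, N m; "grip_width": opening from 0.0 (shut) to 1.0 (fully open).
Only numpy, scipy, OpenCV 4.12 (cv2) and the standard library are available. Lean on these libraries where they do the work, as an engineer would, in place of code of your own. Each camera call takes 0.05 s, during which the arm holds its last target.

## Task

Tidy the fry station: take the skimmer (the utensil with the round wire-mesh head) and push its handle down (do not drop it) into the spring-jaw holder until the jaws snap over it and it lies fully home, level on its seat, with the middle of the handle about midway between the two clips; either way round is fine. Let go of it, and leave the slotted turner lying where it is.

Things in the scene. Friction and masses are not known exactly. Their poses are not given: they have to be found in the camera images.
- skimmer (a point): middle of the skimmer's handle, on its axis, 12 mm above the counter. Loose, about 0.2 kg, lying flat: a straight round black handle 200 mm long and 24 mm thick, a 20 mm steel neck, then a flat round wire-mesh head 98 mm across, 8 mm thick. x runs along the handle towards the head (head's centre 165 mm ahead), z is up. Grip across the handle's middle.
- seat (a point): where the middle of the handle belongs in the holder: midway between its two clips, 44 mm above the counter; x axis along the seated handle, z up. The clips are at 50 mm either side along x, each 22 mm long; 78 mm between them is free for fingers, nothing there being higher than 18 mm above the counter. Pushing the handle straight down takes roughly 15 N in all.
- holder: the holder, fixed to the counter, same axes as the seat, origin under the base plate's centre. Dark steel plate 160 (x) by 76 by 8 mm. Each clip: a grey block, top 32 mm up, on which the handle rests, between two sprung upright steel jaws 81 mm high, flared at the top (50 mm apart). Their lips, 56 mm up, stand 16 mm apart; the handle spreads them and they close over it.
- turner (a point): middle of the handle of the slotted turner, to be left alone. It lies flat on the counter and has the same black handle (200 mm long, 24 mm thick, axis 12 mm up) as the skimmer, but a flat rectangular slotted steel blade 100 mm by 76 mm, reaching to 218 mm ahead of this point along its x axis.
Not all that is in view belongs to the job. Leave any green look-alike of the holder alone.

How it is judged:
On the way:
1. the gripper, still touching the skimmer, pushes the handle's middle down past the jaws' lips (it is not dropped in) (z of skimmer in the frame of seat below 0.012 m and x of skimmer in the frame of seat between -0.03 and 0.03 m and y of skimmer in the frame of seat between -0.012 and 0.012 m and contact force between the fingers and anything else above 0.5 N).
At the end, for the whole second after the job is handed in: The skimmer's handle lies in both clips under the jaws' lips: its middle within 6 mm in height, 10 mm sideways and 20 mm lengthways of the seat point and its axis within 8 degrees of the holder's, either way round; the turner is within 30 mm of where it lay (z of skimmer in the frame of seat between -0.006 and 0.006 m and y of skimmer in the frame of seat between -0.01 and 0.01 m and x of skimmer in the frame of seat between -0.02 and 0.02 m and angle between the x axis of skimmer and the x axis of seat, either way round below 0.14 rad and distance of turner from where it was at the start of the episode below 0.03 m); the robot touches nothing.
It fails at once if the turner is moved by more than 30 mm (distance of turner from where it was at the start of the episode above 0.03 m).
It also fails if it takes over 40 s, if anything falls off the work surface, if the arm or the gripper's body presses on something with over 40 N, if the wrist force passes 120 N, or if a joint passes its speed limit or range.

## Working session

There is one attempt and no reset: what is moved stays moved. The work goes in short steps, Python scripts to look and compute and a shell command to move; the robot and the scene stay as the last step left them, time stands still between calls to the robot, and variables do not carry over. Pictures are saved under pics/ and viewed, and the job is handed in when it is done.

```bash
mkdir -p pics; cat > h.py <<'E'
from bench import *
import numpy as np, cv2
def cast(im,u,v,z):
    K=im["K"];T=im["cam_to_world"]
    d=T[:3,:3]@np.array([(u-K[0,2])/K[0,0],(v-K[1,2])/K[1,1],1.0])
    o=T[:3,3]; return o+d*(z-o[2])/d[2]
def proj(im,p):
    K=im["K"];T=im["cam_to_world"]
    c=T[:3,:3].T@(np.array(p)-T[:3,3]); return K[0,0]*c[0]/c[2]+K[0,2],K[1,1]*c[1]/c[2]+K[1,2]
E
python3 - <<'E'
from h import *
s=get_state();print(s)
import pickle
for n in("scene","side","wrist"):
    im=get_image(n);pickle.dump(im,open(f"pics/{n}0.pkl","wb"));cv2.imwrite(f"pics/{n}0.png",im["pixels"]);print(n,np.round(im["K"],1).tolist(),np.round(im["cam_to_world"],3).tolist())
E
```

```text
{'time': 0.0, 'joint_positions': array([ 1.25611613,  0.32179246, -0.0700788 ,  1.45167438,  0.02258601,
        1.37076594, -0.05689488]), 'qd': array([ 0.00119692,  0.00087496, -0.00143892, -0.00277806,  0.0016199 ,
        0.0003836 , -0.00106843]), 'joint_torque': array([-1.21813091e-04, -4.91287029e+01, -4.03951239e-01, -3.12532961e+01,
       -6.38588704e-02,  4.40629700e-02,  1.73648696e-04]), 'position': array([ 0.20963953, -0.61464179,  0.19578163]), 'tool_rot': array([ 0.96471413,  1.3485962 , -0.96304452]), 'ft_force': array([ 0.14647009,  0.125469  , -0.26525151]), 'torque': array([-0.02072621,  0.0463031 , -0.0158602 ]), 'grip_width': 0.9961156528430513}
scene [[372.8, 0.0, 253.9], [0.0, 372.8, 192.3], [0.0, 0.0, 1.0]] [[0.548, 0.706, -0.448, 0.949], [0.836, -0.455, 0.306, -0.313], [0.012, -0.542, -0.84, 0.949], [0.0, 0.0, 0.0, 1.0]]
side [[371.3, 0.0, 253.8], [0.0, 371.3, 193.2], [0.0, 0.0, 1.0]] [[-1.0, -0.01, 0.017, 0.458], [-0.02, 0.623, -0.782, 0.694], [-0.003, -0.782, -0.623, 0.618], [0.0, 0.0, 0.0, 1.0]]
wrist [[297.3, 0.0, 255.0], [0.0, 297.3, 195.8], [0.0, 0.0, 1.0]] [[0.323, -0.9, -0.291, 0.29], [-0.946, -0.308, -0.097, -0.588], [-0.002, 0.307, -0.952, 0.383], [0.0, 0.0, 0.0, 1.0]]
```

View pics/scene0.png

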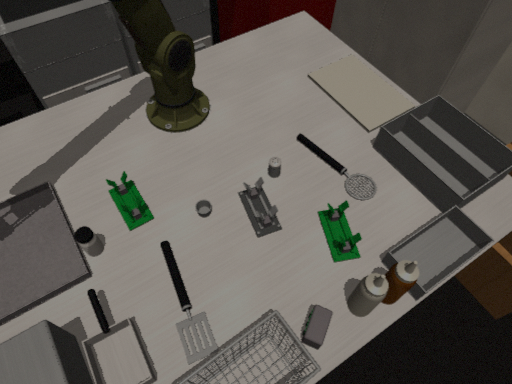

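View pics/side0.png

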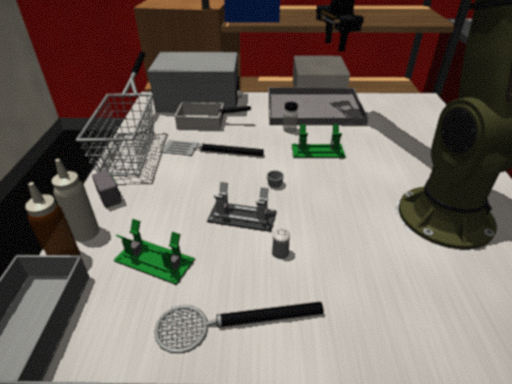

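View pics/wrist0.png

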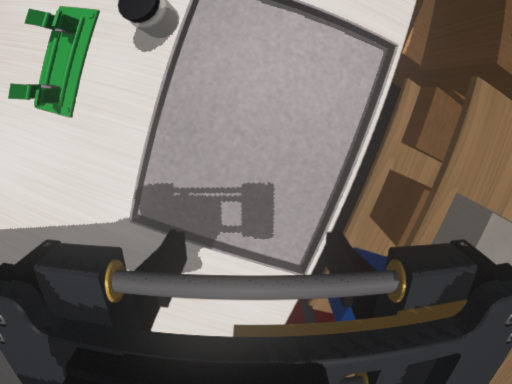

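Scene picture: the black-handled utensils are at (320,153) with a round mesh head at (360,186), at (174,275) with a rectangular slotted blade at (196,338), and a basket/pan handle at (98,310). The first one fits the skimmer because of its round mesh head; the second is the turner. The holders are grey (260,207) and green (130,203) and (338,233). The grey steel one is the target. I'll confirm this in crops and measure.

```bash
python3 - <<'E'
from h import *
import pickle
sc=pickle.load(open("pics/scene0.pkl","rb"));sd=pickle.load(open("pics/side0.pkl","rb"))
a=cv2.resize(sc["pixels"][120:250,225:395],(680,520),interpolation=cv2.INTER_CUBIC)
cv2.imwrite("pics/crop_sc.png",a)
b=cv2.resize(sd["pixels"][170:360,140:340],(600,570),interpolation=cv2.INTER_CUBIC)
cv2.imwrite("pics/crop_sd.png",b)
def handle(im,roi,name):
    x0,y0,x1,y1=roi
    m=np.zeros(im["pixels"].shape[:2],np.uint8)
    m[y0:y1,x0:x1]=(im["pixels"][y0:y1,x0:x1].max(2)<55)*255
    cs,_=cv2.findContours(m,cv2.RETR_EXTERNAL,cv2.CHAIN_APPROX_NONE)
    c=max(cs,key=cv2.contourArea);r=cv2.minAreaRect(c);p=cv2.boxPoints(r)
    # axis ends: mids of short sides
    e=[np.linalg.norm(p[i]-p[(i+1)%4]) for i in range(4)]
    i=int(np.argmin(e[:2])); A=(p[i]+p[i+1])/2;B=(p[(i+2)%4]+p[(i+3)%4])/2
    PA=cast(im,*A,0.012);PB=cast(im,*B,0.012)
    print(name,A,B,np.round(PA,4),np.round(PB,4),"mid",np.round((PA+PB)/2,4),"len",np.linalg.norm(PA-PB),"yaw",np.degrees(np.arctan2(*(PB-PA)[1::-1])))
handle(sc,(290,125,352,178),"skim scene")
handle(sd,(212,295,330,335),"skim side")
handle(sc,(155,235,195,312),"turn scene")
E
```

```text
skim scene [297.65298 135.44165] [344.33438 172.11987] [0.3395 0.2739 0.012 ] [0.5388 0.3057 0.012 ] mid [0.4392 0.2898 0.012 ] len 0.20184339352253125 yaw 9.0743886285404
skim side [321.85638 307.83795] [219.32155 320.5108 ] [0.3396 0.2784 0.012 ] [0.5307 0.3087 0.012 ] mid [0.4352 0.2935 0.012 ] len 0.1934909936550975 yaw 9.003302208372062
turn scene [164.15    240.95001] [185.75 305.75] [ 0.4484 -0.2667  0.012 ] [ 0.6386 -0.2995  0.012 ] mid [ 0.5435 -0.2831  0.012 ] len 0.19299260864231343 yaw -9.792253764174134
```

View pics/crop_sc.png

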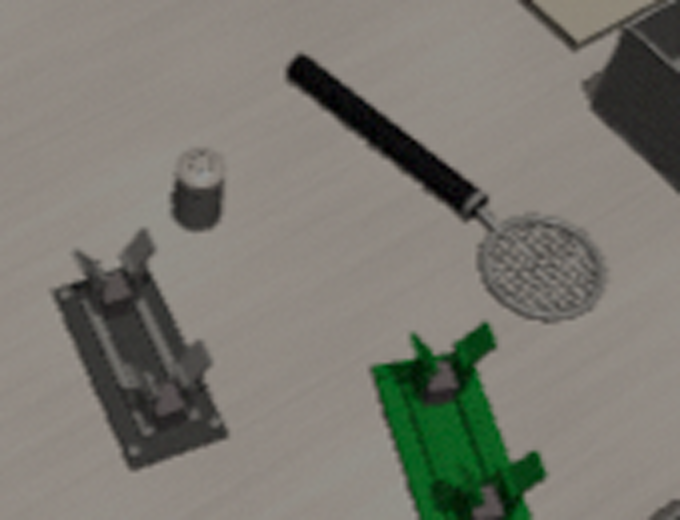

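View pics/crop_sd.png

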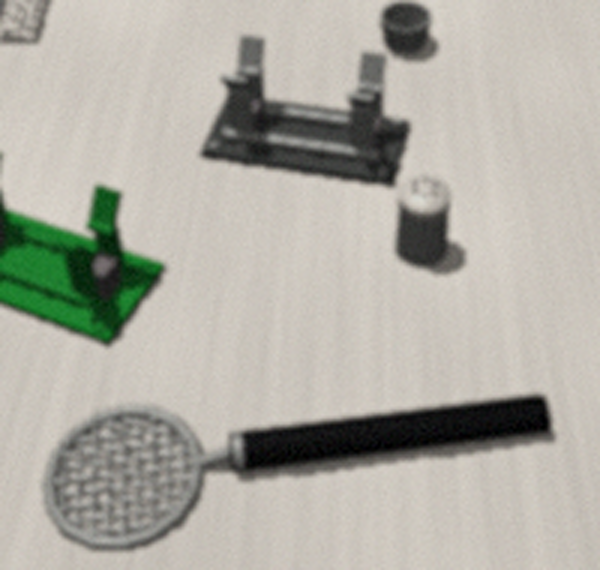

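The crops confirm it: the skimmer is the black handle with the round mesh head, with its mid near scene (321,154), and the steel-grey holder has its clips near scene (254,191) and (266,220). Next I measure the holder from its plate corners and clip blocks.

```bash
python3 - <<'E'
from h import *
import pickle
sc=pickle.load(open("pics/scene0.pkl","rb"));sd=pickle.load(open("pics/side0.pkl","rb"))
cv2.imwrite("pics/h1.png",cv2.resize(sc["pixels"][170:245,230:290],(640,800)[0:2] if 0 else (480,600),interpolation=cv2.INTER_CUBIC))
cv2.imwrite("pics/h2.png",cv2.resize(sd["pixels"][175:240,200:285],(765,585),interpolation=cv2.INTER_CUBIC))
E
```

```text
(no output)
```

View pics/h1.png

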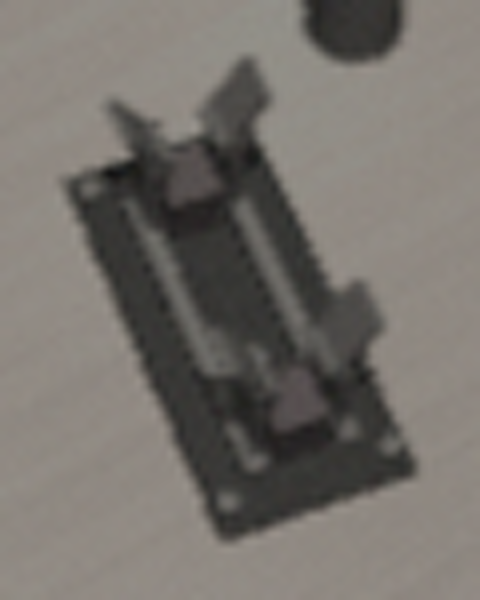

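View pics/h2.png

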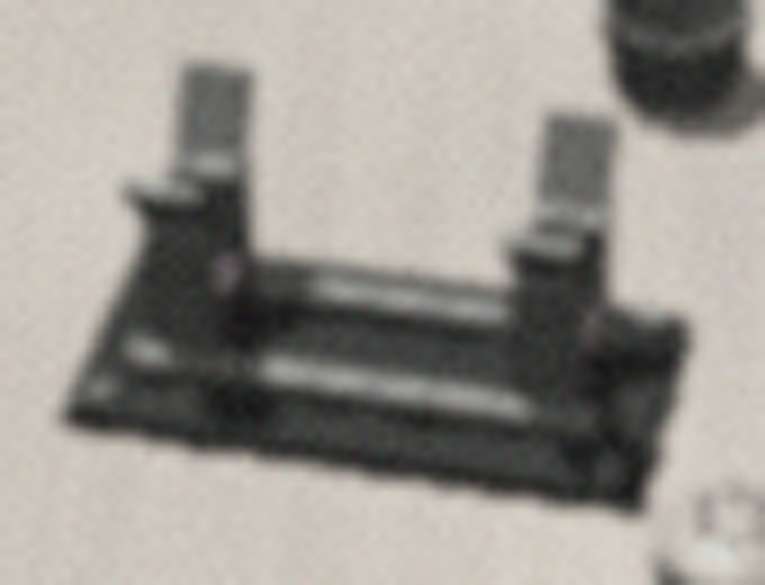

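```bash
python3 - <<'E'
from h import *
import pickle
sc=pickle.load(open("pics/scene0.pkl","rb"));sd=pickle.load(open("pics/side0.pkl","rb"))
P={}
for z in (0,.008):
  for n,u,v in(("A",238.1,192.75),("C",258.75,237.5),("D",281.9,228.75),("B?",262.75,188.75)): print("sc",z,n,np.round(cast(sc,u,v,z),4))
  for n,u,v in(("L",207.6,221.4),("R",271.1,231.4),("RB",276.7,211.1)): print("sd",z,n,np.round(cast(sd,u,v,z),4))
# jaw upper tips at z=.081
for n,u,v in(("far L",109,103),("far R a",248,58),("far R b",272,97),("near R a",357,280),("near R b",385,325)): print("sc tip",n,np.round(cast(sc,230+u/8,170+v/8,.081),4))
for n,u,v in(("Lback a",182,65),("Lback b",252,70),("Rback a",548,115),("Rback b",615,122),("Lfront a",125,190),("Lfront b",195,205),("Rfront a",505,240),("Rfront b",580,255)): print("sd tip",n,np.round(cast(sd,200+u/9,175+v/9,.081),4))
E
```

```text
sc 0 A [ 0.418  -0.0085  0.    ]
sc 0 C [ 0.5763 -0.0389  0.    ]
sc 0 D [0.5893 0.0318 0.    ]
sc 0 B? [0.4463 0.0623 0.    ]
sd 0 L [0.5858 0.0304 0.    ]
sd 0 R [0.4314 0.0625 0.    ]
sd 0 RB [ 0.4161 -0.0104  0.    ]
sc 0.008 A [ 0.4224 -0.0111  0.008 ]
sc 0.008 C [ 0.5795 -0.0412  0.008 ]
sc 0.008 D [0.5923 0.0289 0.008 ]
sc 0.008 B? [0.4506 0.0591 0.008 ]
sd 0.008 L [0.5842 0.039  0.008 ]
sd 0.008 R [0.4318 0.0707 0.008 ]
sd 0.008 RB [ 0.4167 -0.0013  0.008 ]
sc tip far L [ 0.4436 -0.004   0.081 ]
sc tip far R a [0.454 0.048 0.081]
sc tip far R b [0.4726 0.0457 0.081 ]
sc tip near R a [0.5505 0.0278 0.081 ]
sc tip near R b [0.57   0.0256 0.081 ]
sd tip Lback a [ 0.5549 -0.0214  0.081 ]
sd tip Lback b [ 0.5359 -0.0195  0.081 ]
sd tip Rback a [ 0.4566 -0.0011  0.081 ]
sd tip Rback b [0.4391 0.0017 0.081 ]
sd tip Lfront a [0.5646 0.032  0.081 ]
sd tip Lfront b [0.5462 0.0378 0.081 ]
sd tip Rfront a [0.4672 0.0504 0.081 ]
sd tip Rfront b [0.4484 0.0559 0.081 ]
```

```bash
python3 - <<'E'
from h import *
from scipy.spatial.transform import Rotation as R
s=get_state();m=R.from_rotvec(s["tool_rot"]).as_matrix();print(np.round(m,3));print("jaw yaw",np.degrees(np.arctan2(m[1,2],m[0,2])))
E
```

```text
[[-0.001  0.946  0.323]
 [ 0.001  0.323 -0.946]
 [-1.    -0.    -0.001]]
jaw yaw -71.15826091131495
```

```bash
python3 -m handwheel '[{"xyz":[2,3.5,0.5],"angular":[0,0,-1]},{"xyz":[2,3.5,0.5],"angular":[0,0,-1]},{"xyz":[2,3.5,0.5],"angular":[0,0,-1]},{"xyz":[2,3.5,0.5],"angular":[0,0,-1]},{"xyz":[2,3.5,0.5],"angular":[0,0,-1]}]' 8.7
python3 -m handwheel '[{"xyz":[2,3.5,0.5],"angular":[0,0,-1]},{"xyz":[2,3.5,0.5],"angular":[0,0,-1]},{"xyz":[2,3.5,0.5],"angular":[0,0,-1]},{"xyz":[2,3.5,0.5],"angular":[0,0,-1]},{"xyz":[2,3.5,0.5],"angular":[0,0,-1]}]'
```

```text
time: 0.57
position: [0.3008, -0.4402, 0.2151]
tool_rot: [1.048, 1.316, -1.05]
ft_force: [-0.1, -0.3, -0.0]
grip_width: 0.997
time: 0.98
position: [0.4008, -0.2586, 0.2397]
tool_rot: [1.117, 1.278, -1.12]
ft_force: [-0.1, 0.1, -0.4]
grip_width: 1.0
```

```bash
python3 -m handwheel '[{"xyz":[0.4,4,0.2],"angular":[0,0,0]},{"xyz":[0.4,4,0.2],"angular":[0,0,0]},{"xyz":[0.4,4,0.2],"angular":[0,0,0]},{"xyz":[0.4,4,0.2],"angular":[0,0,0]},{"xyz":[0.4,4,0.2],"angular":[0,0,0]}]'
python3 -m handwheel '[{"xyz":[0.4,4,0],"angular":[0,0,0]},{"xyz":[0.4,4,0],"angular":[0,0,0]},{"xyz":[0,0,0],"angular":[0,0,0]},{"xyz":[0,0,0],"angular":[0,0,0]}]'
python3 - <<'E'
from h import *
import pickle
from scipy.spatial.transform import Rotation as R
s=get_state();m=R.from_rotvec(s["tool_rot"]).as_matrix();print(s["position"],"jaw yaw",np.degrees(np.arctan2(m[1,2],m[0,2])),m[:,0])
im=get_image("wrist");pickle.dump(im,open("pics/w1.pkl","wb"));cv2.imwrite("pics/w1.png",im["pixels"])
E
```

```text
time: 1.4
position: [0.4226, -0.0518, 0.2497]
tool_rot: [1.116, 1.276, -1.118]
ft_force: [1.7, 0.4, -0.7]
grip_width: 1.002
time: 1.73
position: [0.4295, 0.0417, 0.2505]
tool_rot: [1.104, 1.28, -1.105]
ft_force: [0.8, -1.8, -0.6]
grip_width: 1.002
[0.42952386 0.04174027 0.25050167] jaw yaw -81.83359826636121 [-0.00515582  0.00421779 -0.99997781]
```

View pics/w1.png

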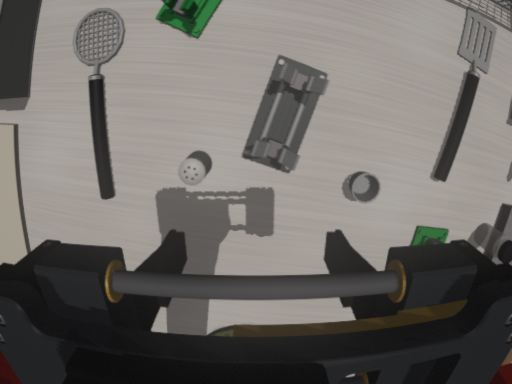

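The wrist view shows the skimmer (handle 95–107, 78–197), the grey holder (plate from (280,58) to (290,170)), and the turner at right (457,125). I'll enlarge it to get the holder corners.

```bash
cat >> h.py <<'E'
def castw(im,u,v,z):
    K=im["K"];T=im["cam_to_world"]
    a=np.array([(u-K[0,2])/K[0,0],(v-K[1,2])/K[1,1]]);r=np.linalg.norm(a)
    d=T[:3,:3]@np.array([*(a/r*np.sin(r)),np.cos(r)]); o=T[:3,3]; return o+d*(z-o[2])/d[2]
E
python3 - <<'E'
from h import *
import pickle
im=pickle.load(open("pics/w1.pkl","rb"))
cv2.imwrite("pics/w1h.png",cv2.resize(im["pixels"][45:185,230:340],(550,700)[0:1]+(600,) if 0 else (471,600),interpolation=cv2.INTER_CUBIC))
m=np.zeros((384,512),np.uint8);m[60:210,80:130]=(im["pixels"][60:210,80:130].max(2)<50)*255
c=max(cv2.findContours(m,0,1)[0],key=cv2.contourArea).reshape(-1,2)
for z in(.012,):
  r=cv2.minAreaRect(np.array([castw(im,*p,z)[:2]*1000 for p in c],np.float32));print(r)
m=np.zeros((384,512),np.uint8);m[60:200,430:490]=(im["pixels"][60:200,430:490].max(2)<50)*255
E
```

```text
((437.65228271484375, 291.2754821777344), (185.13829040527344, 24.20721435546875), 9.471983909606934)
```

View pics/w1h.png

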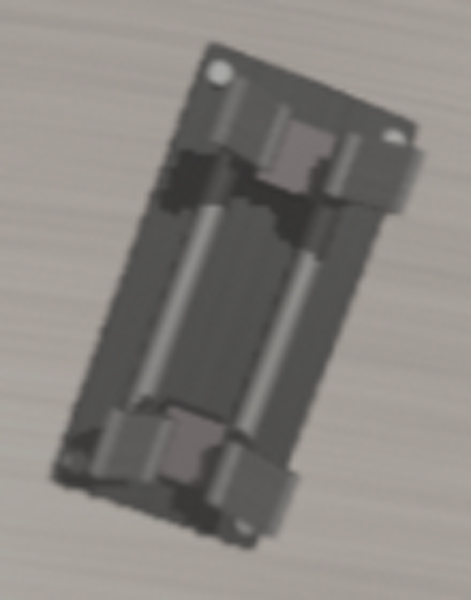

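```bash
python3 - <<'E'
from h import *
import pickle
im=pickle.load(open("pics/w1.pkl","rb"))
f=lambda L,z:np.mean([castw(im,230+a/4.282-.5,45+b/4.286-.5,z) for a,b in L],axis=0)[:2]
C=[f([p],.006) for p in((212,43),(417,125),(252,548),(55,480))]
print(np.round(C,4),"centre",np.mean(C,axis=0))
yaw=lambda d:np.degrees(np.arctan2(d[1],d[0]))
print("yaw",yaw(C[0]-C[3]),yaw(C[1]-C[2]),"len",np.linalg.norm(C[0]-C[3]),np.linalg.norm(C[0]-C[1]))
F=f([(295,120),(335,135),(300,192),(258,180)],.032);N=f([(180,407),(228,420),(205,485),(160,470)],.032)
print("blocks",F,N,(F+N)/2,yaw(F-N),np.linalg.norm(F-N))
for z,FF,NN in((.081,[(240,80),(215,140),(422,150),(400,212)],[(118,408),(92,470),(298,478),(272,538)]),(.056,[(288,108),(265,165),(355,135),(328,193)],[(172,412),(150,475),(240,440),(210,500)])):
  F=f(FF,z);N=f(NN,z);print(z,F,N,(F+N)/2,yaw(F-N),np.linalg.norm(F-N))
E
```

```text
[[ 0.5882  0.0315]
 [ 0.5731 -0.041 ]
 [ 0.4185 -0.009 ]
 [ 0.4324  0.0623]] centre [0.50305144 0.01095707]
yaw -11.173550179906858 -11.702747025056127 len 0.15878272841054372 0.0740403756089523
blocks [0.55202345 0.00107084] [0.45496561 0.01926086] [0.50349453 0.01016585] -10.614908805251737 0.09874766862923928
0.081 [0.55204078 0.00141382] [0.45435681 0.02133076] [0.50319879 0.01137229] -11.52416826366125 0.09969374382768456
0.056 [0.55242872 0.00088681] [0.45508569 0.02077368] [0.5037572  0.01083024] -11.546455262139425 0.0993536729387823
```

Seat ≈ (0.5034, 0.011), yaw −11.5°. All estimates agree within about 1–2 mm. Skimmer mid ≈ (0.4375, 0.291), yaw 9.2°. Next I move over the skimmer.

```bash
python3 -m handwheel '[{"xyz":[0.1,3.6,-1],"angular":[0,0,0.2]},{"xyz":[0.1,3.6,-1],"angular":[0,0,0.2]},{"xyz":[0.1,3.6,-1],"angular":[0,0,0.2]},{"xyz":[0.1,3.6,-1],"angular":[0,0,0.2]},{"xyz":[0.1,3.6,-1],"angular":[0,0,0.2]}]'
python3 -m handwheel '[{"xyz":[0.1,3.6,-1],"angular":[0,0,0]},{"xyz":[0.1,2.4,-1],"angular":[0,0,0]},{"xyz":[0,0,0],"angular":[0,0,0]},{"xyz":[0,0,0],"angular":[0,0,0]}]'
cat > st.py <<'E'
from h import *
from scipy.spatial.transform import Rotation as R
s=get_state();m=R.from_rotvec(s["tool_rot"]).as_matrix();print(s["time"],np.round(s["position"],4),"jaw yaw",np.degrees(np.arctan2(m[1,2],m[0,2])),"down",np.round(m[:,0],4),"F",np.round(s["ft_force"],1),"T",np.round(s["torque"],2),"w",s["grip_width"])
print("fix rotvec deg",np.round(np.degrees(np.cross(m[:,0],[0,0,-1])),2))
E
python3 st.py
```

```text
time: 2.2
position: [0.4384, 0.2127, 0.2004]
tool_rot: [1.113, 1.267, -1.111]
ft_force: [1.3, -0.7, 0.3]
grip_width: 1.005
time: 2.53
position: [0.4396, 0.2775, 0.1766]
tool_rot: [1.113, 1.275, -1.112]
ft_force: [0.2, -1.0, 0.8]
grip_width: 0.999
2.5333 [0.4396 0.2775 0.1766] jaw yaw -82.42448439582198 down [-0.0038  0.0041 -1.    ] F [ 0.2 -1.   0.8] T [-0.01 -0.02 -0.07] w 0.9986532421214007
fix rotvec deg [-0.24 -0.22 -0.  ]
```

```bash
python3 -m handwheel '[{"xyz":[-0.1,0.7,-3],"angular":[-0.2,-0.2,1]},{"xyz":[-0.1,0.7,-3],"angular":[0,0,0.8]},{"xyz":[0,0,-3],"angular":[0,0,0]},{"xyz":[0,0,0],"angular":[0,0,0]}]'
python3 st.py; python3 - <<'E'
from h import *
import pickle
im=get_image("wrist");pickle.dump(im,open("pics/w2.pkl","wb"));cv2.imwrite("pics/w2.png",im["pixels"])
E
```

```text
time: 2.87
position: [0.4434, 0.2833, 0.0848]
tool_rot: [1.096, 1.271, -1.095]
ft_force: [-0.4, -1.2, -0.9]
grip_width: 0.999
2.8667 [0.4434 0.2833 0.0848] jaw yaw -81.2882030527715 down [ 0.0045 -0.0036 -1.    ] F [-0.4 -1.2 -0.9] T [-0.1   0.08  0.03] w 0.9987939849117498
fix rotvec deg [0.21 0.26 0.  ]
```

View pics/w2.png

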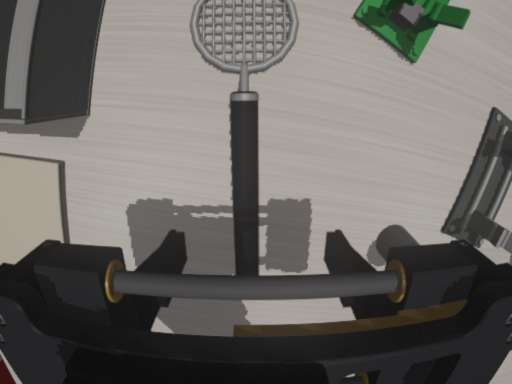

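The wrist view shows the handle between the fingers, its front end at (245,95) and its axis at columns 245–247, slightly left of centre. I'll remeasure.

```bash
python3 - <<'E'
from h import *
import pickle
im=pickle.load(open("pics/w2.pkl","rb"))
g=im["pixels"].max(2)
for v in (105,150,200,235):
    r=g[v,215:275]; x=np.where(r<50)[0]; print(v,x.min()+215,x.max()+215,np.round(castw(im,(x.min()+x.max())/2+215,v,.014),4))
print([np.round(castw(im,245,v,.02),4) for v in (92,95,100)])
E
```

```text
105 232 256 [0.525  0.3051 0.014 ]
150 235 255 [0.4861 0.2985 0.014 ]
200 234 256 [0.4404 0.2918 0.014 ]
235 235 257 [0.4056 0.2859 0.014 ]
[array([0.5361, 0.3057, 0.02  ]), array([0.5335, 0.3053, 0.02  ]), array([0.5293, 0.3047, 0.02  ])]
```

```bash
python3 -m handwheel '[{"xyz":[-0.6,0.8,-2],"angular":[0.2,0.2,0.4]},{"xyz":[0,0,-2],"angular":[0,0,0]},{"xyz":[0,0,0],"angular":[0,0,0]},{"xyz":[0,0,0],"angular":[0,0,0]}]'
python3 st.py
```

```text
time: 3.25
position: [0.4468, 0.2885, 0.054]
tool_rot: [1.106, 1.266, -1.089]
ft_force: [-0.3, -0.1, 0.3]
grip_width: 0.998
3.25 [0.4468 0.2885 0.054 ] jaw yaw -81.52457738402079 down [ 0.0138  0.0015 -0.9999] F [-0.3 -0.1  0.3] T [-0.01 -0.04  0.03] w 0.9981968795817998
fix rotvec deg [-0.08  0.79  0.  ]
```

```bash
python3 -m handwheel '[{"xyz":[-1,0.2,-0.5],"angular":[0,0.8,0.5]},{"xyz":[0,0,0],"angular":[0,0,0]},{"xyz":[0,0,0],"angular":[0,0,0]}]'
python3 st.py
```

```text
time: 3.5
position: [0.4401, 0.2901, 0.0539]
tool_rot: [1.1, 1.275, -1.09]
ft_force: [0.1, -0.2, -0.3]
grip_width: 1.002
3.5 [0.4401 0.2901 0.0539] jaw yaw -81.21433222517453 down [ 0.0056  0.0025 -1.    ] F [ 0.1 -0.2 -0.3] T [-0.01  0.02 -0.01] w 1.0019981349381906
fix rotvec deg [-0.14  0.32  0.  ]
```

```bash
python3 -m handwheel '[{"xyz":[-0.6,0.1,-1.5],"angular":[-0.1,0.4,0.3]},{"xyz":[-0.2,0,-1.5],"angular":[0,0.2,0]},{"xyz":[-0.2,0,-1],"angular":[0,0.2,0]},{"xyz":[0,0,0],"angular":[0,0,0]}]'
python3 st.py
```

```text
time: 3.83
position: [0.4308, 0.2914, 0.0127]
tool_rot: [1.091, 1.285, -1.095]
ft_force: [0.3, -0.2, -0.9]
grip_width: 1.0
3.8333 [0.4308 0.2914 0.0127] jaw yaw -80.94190208515046 down [-0.0051  0.0014 -1.    ] F [ 0.3 -0.2 -0.9] T [-0.05  0.03  0.04] w 0.999899875433409
fix rotvec deg [-0.08 -0.29 -0.  ]
```

```bash
python3 -m handwheel '[{"xyz":[0.6,0.05,-0.6],"angular":[0,-0.3,0]},{"xyz":[0,0,0],"angular":[0,0,0]},{"xyz":[0,0,0],"angular":[0,0,0]}]'
python3 st.py
```

```text
time: 4.08
position: [0.4359, 0.2918, 0.0043]
tool_rot: [1.09, 1.283, -1.093]
ft_force: [0.3, 0.5, 1.0]
grip_width: 0.998
4.0833 [0.4359 0.2918 0.0043] jaw yaw -80.87049938644816 down [-2.8e-03  7.0e-04 -1.0e+00] F [0.3 0.5 1. ] T [-0.01 -0.02  0.02] w 0.9976710489482342
fix rotvec deg [-0.04 -0.16 -0.  ]
```

Good. I close at 60 N.

```bash
python3 -m handwheel '[{"xyz":[0,0,0],"angular":[0,0,0]},{"xyz":[0,0,0],"angular":[0,0,0]},{"xyz":[0,0,0],"angular":[0,0,0]},{"xyz":[0,0,0],"angular":[0,0,0]},{"xyz":[0,0,0],"angular":[0,0,0]}]' 0 60
python3 -m handwheel '[{"xyz":[0,0,0],"angular":[0,0,0]},{"xyz":[0,0,0],"angular":[0,0,0]},{"xyz":[0,0,0],"angular":[0,0,0]}]'
python3 st.py
```

```text
time: 4.5
position: [0.4369, 0.2925, 0.0052]
tool_rot: [1.092, 1.283, -1.091]
ft_force: [1.0, -0.2, -0.8]
grip_width: 0.707
time: 4.75
position: [0.4373, 0.2926, 0.0057]
tool_rot: [1.092, 1.282, -1.091]
ft_force: [0.1, 0.1, -0.3]
grip_width: 0.475
4.75 [0.4373 0.2926 0.0057] jaw yaw -80.8886080389669 down [-4.0e-04  1.9e-03 -1.0e+00] F [ 0.1  0.1 -0.3] T [0.02 0.01 0.  ] w 0.4753849474252146
fix rotvec deg [-0.11 -0.02 -0.  ]
```

```bash
python3 -m handwheel '[{"xyz":[0,0,-0.1],"angular":[0,0,0]},{"xyz":[0,0,0],"angular":[0,0,0]},{"xyz":[0,0,0],"angular":[0,0,0]},{"xyz":[0,0,0],"angular":[0,0,0]},{"xyz":[0,0,0],"angular":[0,0,0]}]'
python3 st.py
```

```text
time: 5.17
position: [0.4373, 0.2925, 0.0046]
tool_rot: [1.093, 1.282, -1.09]
ft_force: [0.6, -0.0, 0.0]
grip_width: 0.095
5.1667 [0.4373 0.2925 0.0046] jaw yaw -80.89213768403746 down [-3.0e-04  1.8e-03 -1.0e+00] F [ 0.6 -0.   0. ] T [-0.01  0.07 -0.06] w 0.09532099238835691
fix rotvec deg [-0.1  -0.01 -0.  ]
```

```bash
python3 - <<'E'
from h import *
import pickle
for n in("wrist","side"):
    im=get_image(n);pickle.dump(im,open(f"pics/{n}3.pkl","wb"));cv2.imwrite(f"pics/{n}3.png",im["pixels"])
E
python3 st.py
```

```text
5.2667 [0.4373 0.2925 0.0047] jaw yaw -80.89427473322915 down [-2.0e-04  1.8e-03 -1.0e+00] F [-0.6 -0.1 -0.3] T [ 0.03  0.03 -0.01] w 0.03793913945013728
fix rotvec deg [-0.1  -0.01 -0.  ]
```

View pics/wrist3.png

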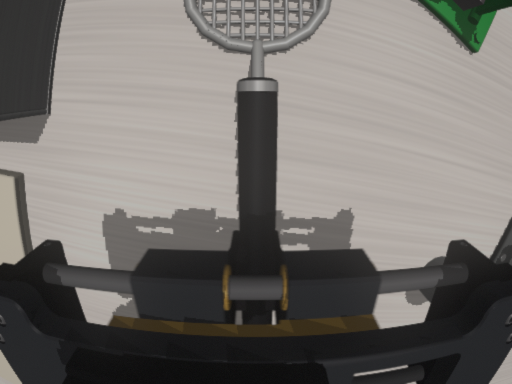

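View pics/side3.png

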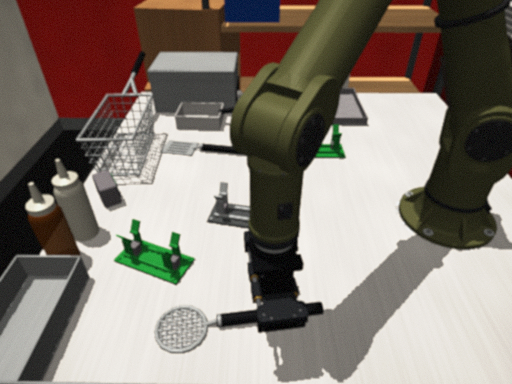

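The fingers are alongside the handle in the wrist view, which is centred at column 257. But the width reads below 24 mm, so I let it settle and then test with a small lift.

```bash
python3 -m handwheel '[{"xyz":[0,0,0],"angular":[0,0,0]},{"xyz":[0,0,0],"angular":[0,0,0]},{"xyz":[0,0,0],"angular":[0,0,0]}]'
python3 -m handwheel '[{"xyz":[0,0,1],"angular":[0,0,0]},{"xyz":[0,0,1],"angular":[0,0,0]},{"xyz":[0,0,1],"angular":[0,0,0]},{"xyz":[0,0,0],"angular":[0,0,0]}]'
python3 st.py
 python3 - <<'E'
from h import *
import pickle
for n in("wrist","side"):
    im=get_image(n);pickle.dump(im,open(f"pics/{n}4.pkl","wb"));cv2.imwrite(f"pics/{n}4.png",im["pixels"])
E
```

```text
time: 5.52
position: [0.4373, 0.2926, 0.0046]
tool_rot: [1.093, 1.282, -1.091]
ft_force: [-0.3, 0.4, 0.5]
grip_width: 0.005
time: 5.85
position: [0.4369, 0.2929, 0.0376]
tool_rot: [1.092, 1.283, -1.09]
ft_force: [0.7, 0.0, -0.1]
grip_width: 0.007
5.85 [0.4369 0.2929 0.0376] jaw yaw -80.85111423118823 down [-9.0e-04  2.1e-03 -1.0e+00] F [ 0.7  0.  -0.1] T [ 0.05 -0.01 -0.01] w 0.006884452564233526
fix rotvec deg [-0.12 -0.05 -0.  ]
```

View pics/wrist4.png

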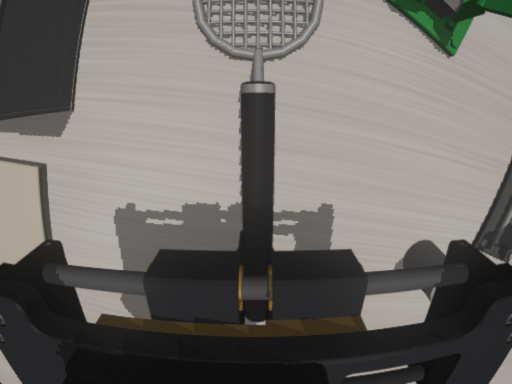

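View pics/side4.png

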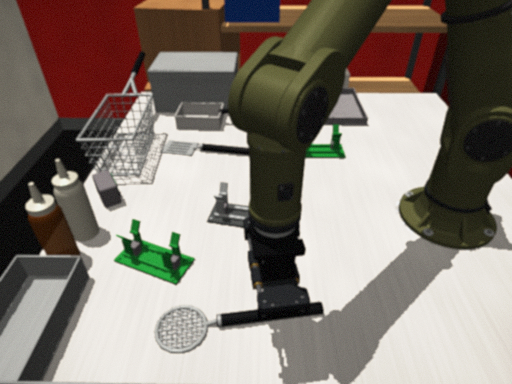

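```bash
python3 - <<'E'
from h import *
import pickle
p=get_state()["position"]
s=get_image("scene");sd=pickle.load(open("pics/side4.pkl","rb"))
def pw(im,P):
    K=im["K"];T=im["cam_to_world"];c=T[:3,:3].T@(np.array(P)-T[:3,3]);r=np.hypot(c[0],c[1]);t=np.arctan2(r,c[2]);return K[0,0]*t*c[0]/r+K[0,2],K[1,1]*t*c[1]/r+K[1,2]
w=pickle.load(open("pics/wrist4.pkl","rb"))
print("tcp",p,"side",proj(sd,p),"scene",proj(s,p),"wrist",pw(w,p), "handle mid wrist",pw(w,(.4365,.291,.012)))
cv2.imwrite("pics/s5.png",cv2.resize(s["pixels"][80:230,240:400],(640,600),interpolation=cv2.INTER_CUBIC))
cv2.imwrite("pics/sd5.png",cv2.resize(sd["pixels"][220:350,200:350],(690,598),interpolation=cv2.INTER_CUBIC))
E
```

```text
tcp [0.43627633 0.29207595 0.03609745] side (np.float64(271.06981146993405), np.float64(305.70746836392823)) scene (np.float64(321.44194653767795), np.float64(147.46525960161506)) wrist (np.float64(256.04180081231834), np.float64(230.17538878261126)) handle mid wrist (np.float64(257.4475874291383), np.float64(217.15841713472207))
```

View pics/s5.png

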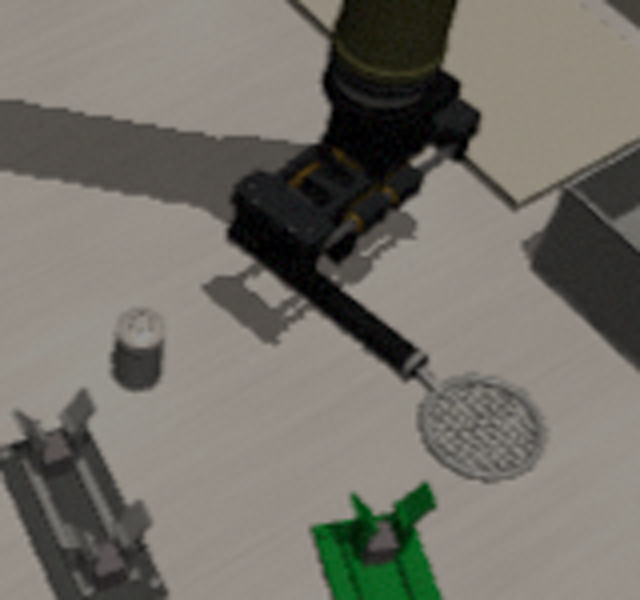

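View pics/sd5.png

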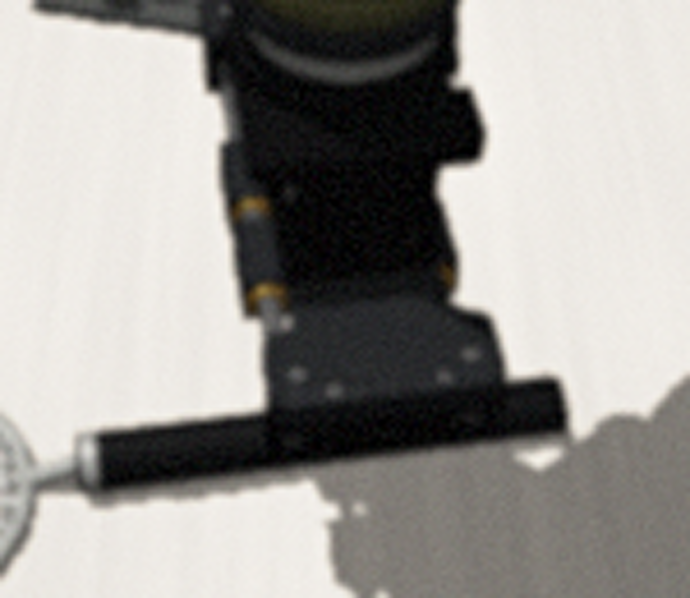

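```bash
python3 - <<'E'
from h import *
import pickle
for n in (3,4):
    w=pickle.load(open(f"pics/wrist{n}.pkl","rb"))["pixels"][180:350,170:350]
    w=np.clip(255*(w/255.)**0.45*1.2,0,255).astype(np.uint8)
    cv2.imwrite(f"pics/wz{n}.png",cv2.resize(w,(630,595),interpolation=cv2.INTER_CUBIC))
w=pickle.load(open(f"pics/side4.pkl","rb"))["pixels"][240:330,230:340]
w=np.clip(255*(w/255.)**0.45*1.2,0,255).astype(np.uint8)
cv2.imwrite(f"pics/sdz.png",cv2.resize(w,(660,540),interpolation=cv2.INTER_CUBIC))
E
```

```text
(no output)
```

View pics/wz3.png

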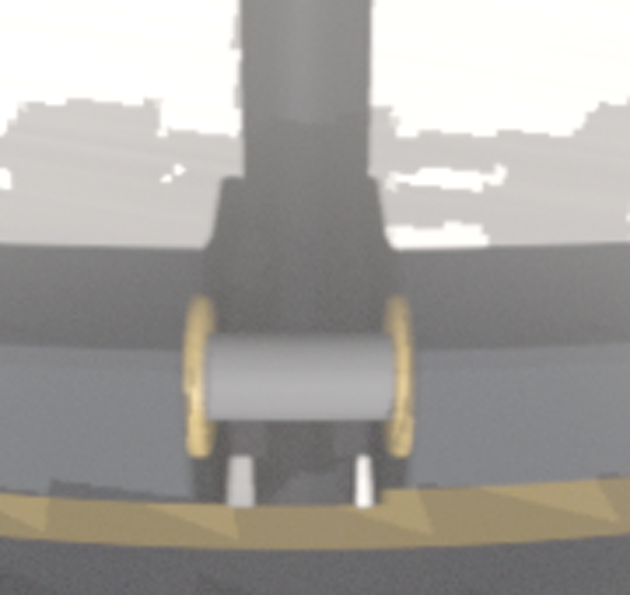

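View pics/wz4.png

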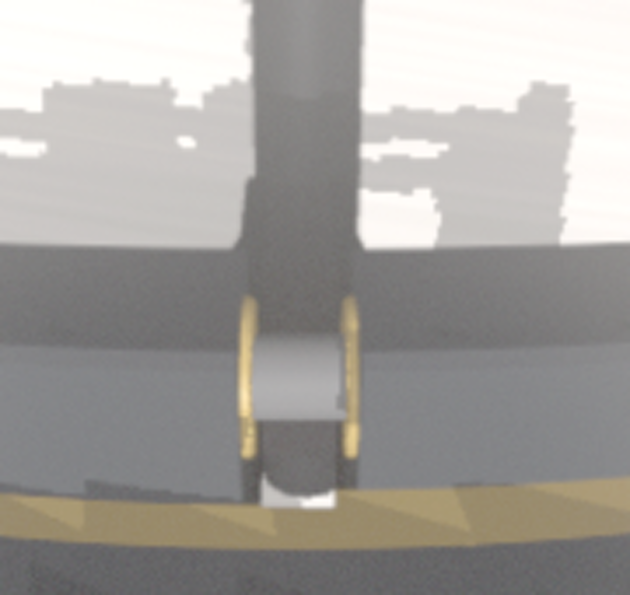

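View pics/sdz.png

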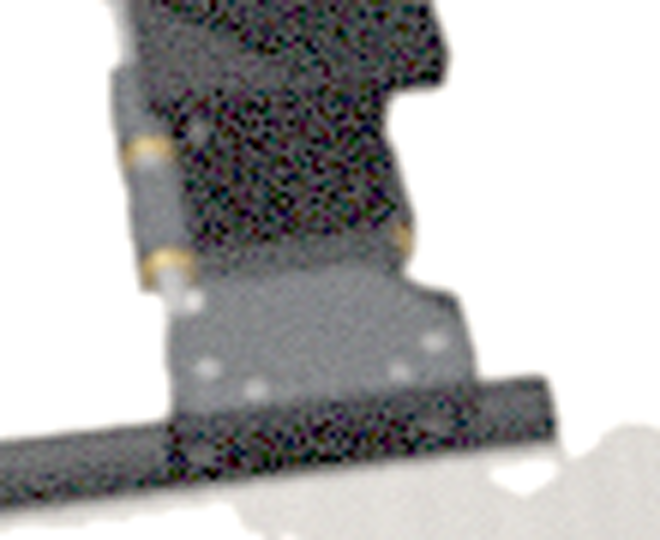

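```bash
python3 - <<'E'
from h import *
import pickle
sd=pickle.load(open("pics/side4.pkl","rb"))
for y in (.292,.33,.35,.385):
  for z in (.036,.07,.106):
    print(y,z,[np.round((np.array(proj(sd,(x,y,z)))-[230,240])*6) for x in(.399,.4365,.474)])
E
cp pics/wrist3.png /tmp; python3 - <<'E'
from h import *
print(get_state()["joint_positions"])
E
```

```text
0.292 0.036 [array([369., 396.]), array([246., 394.]), array([122., 392.])]
0.292 0.07 [array([376., 328.]), array([249., 326.]), array([121., 324.])]
0.292 0.106 [array([384., 250.]), array([252., 248.]), array([120., 246.])]
0.33 0.036 [array([377., 509.]), array([248., 507.]), array([119., 505.])]
0.33 0.07 [array([385., 441.]), array([251., 439.]), array([118., 437.])]
0.33 0.106 [array([393., 364.]), array([255., 361.]), array([116., 359.])]
0.35 0.036 [array([382., 572.]), array([249., 570.]), array([117., 568.])]
0.35 0.07 [array([389., 505.]), array([252., 503.]), array([116., 500.])]
0.35 0.106 [array([398., 428.]), array([256., 426.]), array([114., 424.])]
0.385 0.036 [array([390., 691.]), array([251., 689.]), array([113., 687.])]
0.385 0.07 [array([398., 625.]), array([255., 623.]), array([112., 620.])]
0.385 0.106 [array([408., 549.]), array([259., 547.]), array([110., 544.])]
[ 0.23629829  0.36347843 -1.0022969   1.91367503  0.34849952  1.05533655
 -2.32434118]
```

```bash
python3 - <<'E'
from h import *
import pickle
for n,rows in (("wrist3",(110,150,190)),("wrist4",(110,150,190)),("w2",(110,150,190))):
    im=pickle.load(open(f"pics/{n}.pkl","rb"));g=im["pixels"].max(2).astype(int)
    print(n,"cam",np.round(im["cam_to_world"][:3,3],4), "fwd",np.round(im["cam_to_world"][:3,2],3))
    for v in rows:
        r=g[v,215:300]; x=np.where(r<60)[0]; a=castw(im,x.min()+214.5,v,.012);b=castw(im,x.max()+215.5,v,.012)
        print(v,x.min()+215,x.max()+215,"w",np.round(np.linalg.norm(a-b)*1000,1),np.round((a+b)/2,4))
E
python3 - <<'E'
import cv2
for n in ("wrist3","wrist4"):
    im=cv2.imread(f"pics/{n}.png");cv2.imwrite(f"pics/{n}t.png",cv2.resize(im[0:130,150:370],(792,468)))
E
```

```text
wrist3 cam [0.5215 0.3056 0.1918] fwd [-0.303 -0.047 -0.952]
110 238 276 w 23.3 [0.5176 0.3042 0.012 ]
150 239 275 w 22.6 [0.4934 0.3003 0.012 ]
190 239 274 w 22.8 [0.4682 0.2965 0.012 ]
wrist4 cam [0.5212 0.306  0.2248] fwd [-0.304 -0.047 -0.952]
110 242 273 w 22.6 [0.5165 0.304  0.012 ]
150 242 272 w 22.4 [0.4878 0.2997 0.012 ]
190 243 272 w 22.4 [0.4581 0.2945 0.012 ]
w2 cam [0.5269 0.2969 0.2724] fwd [-0.299 -0.05  -0.953]
110 232 256 w 21.6 [0.5207 0.3045 0.012 ]
150 232 256 w 22.1 [0.4857 0.2994 0.012 ]
190 233 257 w 22.9 [0.4493 0.2932 0.012 ]
```

View pics/wrist3t.png

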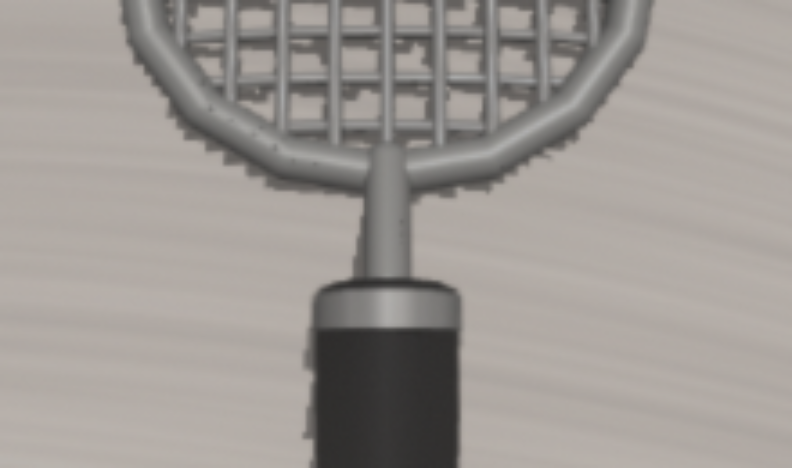

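View pics/wrist4t.png

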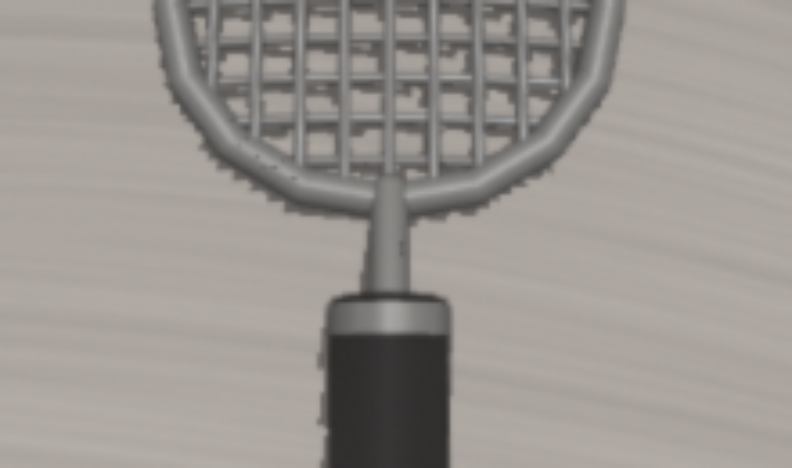

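```bash
python3 - <<'E'
from h import *
import pickle
w=pickle.load(open(f"pics/w1.pkl","rb"))["pixels"][215:310,130:380]
w=np.clip(255*(w/255.)**0.45*1.2,0,255).astype(np.uint8)
cv2.imwrite(f"pics/w1z.png",cv2.resize(w,(800,304),interpolation=cv2.INTER_CUBIC))
def pw(im,P):
    K=im["K"];T=im["cam_to_world"];c=T[:3,:3].T@(np.array(P)-T[:3,3]);r=np.hypot(c[0],c[1]);t=np.arctan2(r,c[2]);return K[0,0]*t*c[0]/r+K[0,2],K[1,1]*t*c[1]/r+K[1,2]
im=pickle.load(open(f"pics/w1.pkl","rb"))
from scipy.spatial.transform import Rotation as R
a=np.radians(-81.8);p=np.array([.4295,.0417,.2505]);j=np.array([np.cos(a),np.sin(a),0]);k=np.array([-np.sin(a),np.cos(a),0])
for up in(0,.019,.03,.05):
    print(up,[(np.round((np.array(pw(im,p+s*j*.0435+k*q+[0,0,up]))-[130,215])*3.2)) for s in(-1,1) for q in (-.0095,.0095)])
E
```

```text
0 [array([205.,  85.]), array([198.,   6.]), array([595.,  86.]), array([602.,   7.])]
0.019 [array([188., 127.]), array([179.,  43.]), array([612., 128.]), array([621.,  44.])]
0.03 [array([176., 154.]), array([166.,  67.]), array([623., 155.]), array([633.,  68.])]
0.05 [array([153., 211.]), array([140., 118.]), array([645., 212.]), array([658., 119.])]
```

View pics/w1z.png

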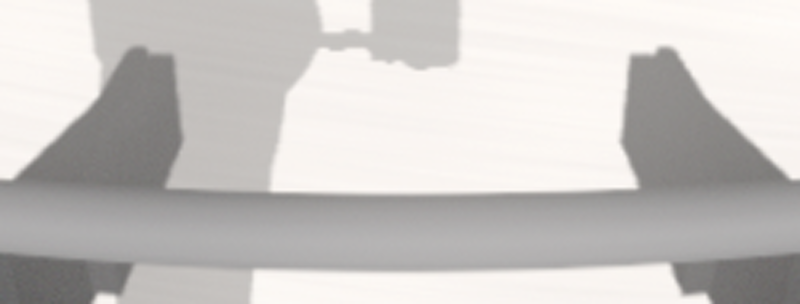

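The wrist picture explains the miss. The inner edges of the fingertips are at crop (172,55)–(182,140), which matches points about 24 mm above the reported TCP. So the fingers really end about 24 mm short of the stated TCP, and they closed above the handle. I reopen and go 24 mm deeper, watching the force.

```bash
for i in 1 2 3; do python3 -m handwheel '[{"xyz":[0,0,0],"angular":[0,0,0]},{"xyz":[0,0,0],"angular":[0,0,0]},{"xyz":[0,0,0],"angular":[0,0,0]},{"xyz":[0,0,0],"angular":[0,0,0]},{"xyz":[0,0,0],"angular":[0,0,0]}]' 8.7 60 >/tmp/o; done; python3 st.py
 python3 - <<'E'
from h import *
import pickle
im=get_image("wrist");pickle.dump(im,open(f"pics/w6.pkl","wb"));cv2.imwrite(f"pics/w6.png",im["pixels"])
E
```

```text
7.25 [0.4345 0.2907 0.0336] jaw yaw -80.86798829208101 down [-0.0068 -0.001  -1.    ] F [-0.   1.   0.7] T [ 0.   -0.03 -0.01] w 0.984674820040208
fix rotvec deg [ 0.06 -0.39  0.  ]
```

View pics/w6.png

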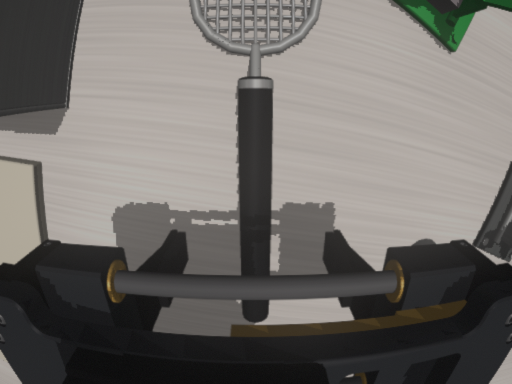

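The handle is centred between the open fingers (column 255). I descend in checked steps.

```bash
python3 -m handwheel '[{"xyz":[0.1,0,-1.2],"angular":[0,-0.3,0]},{"xyz":[0.1,0,-1.2],"angular":[0,0,0]},{"xyz":[0,0,-0.5],"angular":[0,0,0]},{"xyz":[0,0,0],"angular":[0,0,0]}]';python3 st.py
python3 -m handwheel '[{"xyz":[0,0,-0.4],"angular":[0,0,0]},{"xyz":[0,0,-0.3],"angular":[0,0,0]},{"xyz":[0,0,0],"angular":[0,0,0]}]'; python3 st.py
```

```text
time: 7.63
position: [0.4368, 0.2903, 0.0015]
tool_rot: [1.09, 1.28, -1.092]
ft_force: [-0.2, -0.1, -0.3]
grip_width: 1.001
7.6333 [0.4368 0.2903 0.0015] jaw yaw -80.891698948147 down [-6.0e-04 -1.2e-03 -1.0e+00] F [-0.2 -0.1 -0.3] T [ 0.02  0.05 -0.01] w 1.0007166182632878
fix rotvec deg [ 0.07 -0.03  0.  ]
time: 7.88
position: [0.4356, 0.2901, -0.0075]
tool_rot: [1.088, 1.282, -1.094]
ft_force: [-0.7, -0.4, -0.5]
grip_width: 0.997
7.8833 [ 0.4356  0.2901 -0.0075] jaw yaw -80.85987321961983 down [-0.0032 -0.0017 -1.    ] F [-0.7 -0.4 -0.5] T [0.07 0.02 0.02] w 0.997440081333005
fix rotvec deg [ 0.1  -0.18  0.  ]
```

The reading is below z = 0 with no contact force, which confirms the offset. I continue gently.

```bash
python3 -m handwheel '[{"xyz":[0.1,0.1,-0.4],"angular":[0,0,0]},{"xyz":[0,0,-0.3],"angular":[0,0,0]},{"xyz":[0,0,0],"angular":[0,0,0]}]'; python3 st.py
python3 - <<'E'
from h import *
w=get_image("wrist")["pixels"][150:330,130:380]
w=np.clip(255*(w/255.)**0.45*1.2,0,255).astype(np.uint8)
cv2.imwrite(f"pics/w7z.png",cv2.resize(w,(750,540),interpolation=cv2.INTER_CUBIC))
E
```

```text
time: 8.13
position: [0.437, 0.2915, -0.015]
tool_rot: [1.089, 1.282, -1.093]
ft_force: [-0.3, 1.1, 0.5]
grip_width: 1.0
8.1333 [ 0.437   0.2915 -0.015 ] jaw yaw -80.86327394828538 down [-0.0026 -0.0014 -1.    ] F [-0.3  1.1  0.5] T [-0.04 -0.02  0.02] w 0.9999429605881752
fix rotvec deg [ 0.08 -0.15  0.  ]
```

View pics/w7z.png

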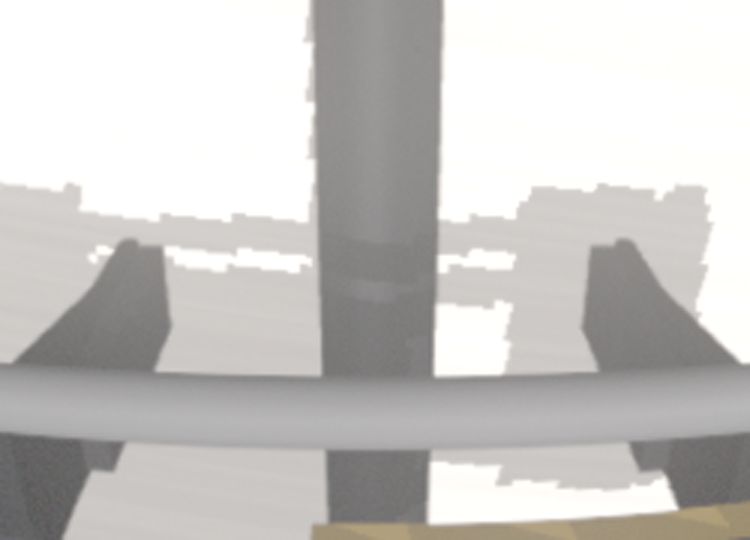

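```bash
python3 -m handwheel '[{"xyz":[0,0,-0.35],"angular":[0,0,0]},{"xyz":[0,0,0],"angular":[0,0,0]},{"xyz":[0,0,0],"angular":[0,0,0]},{"xyz":[0,0,0],"angular":[0,0,0]},{"xyz":[0,0,0],"angular":[0,0,0]}]' 0 60;
python3 -m handwheel '[{"xyz":[0,0,0],"angular":[0,0,0]},{"xyz":[0,0,0],"angular":[0,0,0]},{"xyz":[0,0,0],"angular":[0,0,0]},{"xyz":[0,0,0],"angular":[0,0,0]},{"xyz":[0,0,0],"angular":[0,0,0]}]'
python3 -m handwheel '[{"xyz":[0,0,0],"angular":[0,0,0]},{"xyz":[0,0,0],"angular":[0,0,0]},{"xyz":[0,0,0],"angular":[0,0,0]},{"xyz":[0,0,0],"angular":[0,0,0]}]'; python3 st.py
```

```text
time: 8.6
position: [0.4377, 0.2919, -0.0181]
tool_rot: [1.09, 1.281, -1.092]
ft_force: [0.0, 0.2, 0.8]
grip_width: 0.705
time: 9.02
position: [0.438, 0.292, -0.0176]
tool_rot: [1.09, 1.28, -1.092]
ft_force: [0.7, -0.4, 1.1]
grip_width: 0.324
time: 9.35
position: [0.438, 0.2919, -0.0176]
tool_rot: [1.09, 1.28, -1.092]
ft_force: [-0.0, -0.0, -0.0]
grip_width: 0.259
9.35 [ 0.438   0.2919 -0.0176] jaw yaw -80.87484329374271 down [-5.e-04 -7.e-04 -1.e+00] F [-0. -0. -0.] T [-0.01 -0.03 -0.01] w 0.259109733475142
fix rotvec deg [ 0.04 -0.03  0.  ]
```

The width now stops at 0.26 (≈ 23 mm), so the handle is gripped. I lift.

```bash
python3 -m handwheel '[{"xyz":[0,0,1],"angular":[0,0,0]},{"xyz":[0,0,2],"angular":[0,0,0]},{"xyz":[0,0,3],"angular":[0,0,0]},{"xyz":[0,0,3],"angular":[0,0,0]},{"xyz":[0,0,3],"angular":[0,0,0]}]';
python3 -m handwheel '[{"xyz":[0,0,2],"angular":[0,0,0]},{"xyz":[0,0,1],"angular":[0,0,0]},{"xyz":[0,0,0],"angular":[0,0,0]},{"xyz":[0,0,0],"angular":[0,0,0]}]'; python3 st.py
python3 - <<'E'
from h import *
import pickle
for n in("wrist","side"):
    im=get_image(n);pickle.dump(im,open(f"pics/{n}8.pkl","wb"));cv2.imwrite(f"pics/{n}8.png",im["pixels"])
E
```

```text
time: 9.77
position: [0.43, 0.2877, 0.1005]
tool_rot: [1.076, 1.291, -1.105]
ft_force: [1.2, -0.7, -1.0]
grip_width: 0.255
time: 10.1
position: [0.432, 0.2901, 0.1389]
tool_rot: [1.082, 1.285, -1.097]
ft_force: [0.6, -1.2, -2.3]
grip_width: 0.261
10.1 [0.432  0.2901 0.1389] jaw yaw -80.68061563610615 down [-0.0082 -0.0047 -1.    ] F [ 0.6 -1.2 -2.3] T [-0.08  0.07 -0.  ] w 0.26117960517099725
fix rotvec deg [ 0.27 -0.47  0.  ]
```

View pics/wrist8.png

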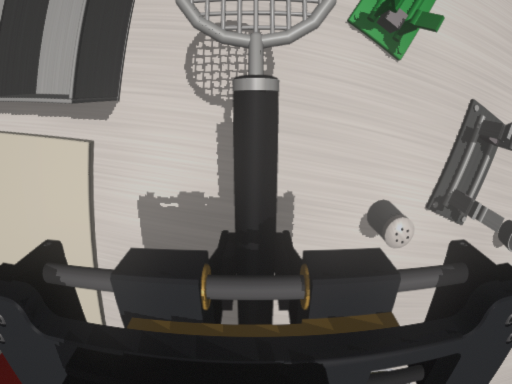

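View pics/side8.png

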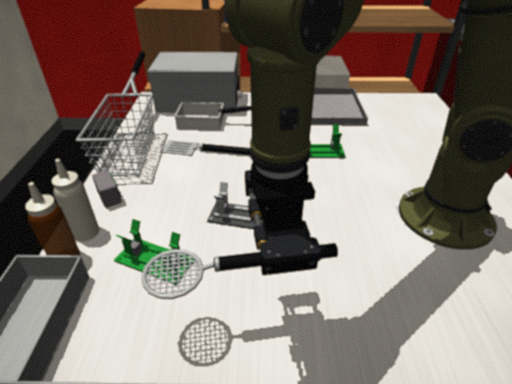

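The skimmer is held level in both views, with its shadow well below it. I check the clearance near the head (green holder, bottles) before the traverse.

```bash
python3 - <<'E'
from h import *
import pickle
sc=pickle.load(open("pics/scene0.pkl","rb"));sd=pickle.load(open("pics/side0.pkl","rb"))
for n,u,v in(("greenA",319,213),("greenB",342,206),("greenC",359,252),("greenD",332,262),("grey bottle base",365,310),("brown base",393,298),("grey block",315,340),("basket corner",278,315)): print(n,np.round(cast(sc,u,v,0),3))
for n,u,v in(("greybottle base",85,235),("brown base",62,255),("block",108,200),("green",118,262),("green2",193,262)): print("sd",n,np.round(cast(sd,u,v,0),3))
E
```

```text
greenA [0.606 0.153 0.   ]
greenB [0.625 0.226 0.   ]
greenC [0.763 0.169 0.   ]
greenD [0.745 0.087 0.   ]
grey bottle base [0.89  0.074 0.   ]
brown base [0.907 0.156 0.   ]
grey block [ 0.878 -0.076  0.   ]
basket corner [ 0.781 -0.117  0.   ]
sd greybottle base [0.868 0.082 0.   ]
sd brown base [0.896 0.145 0.   ]
sd block [ 0.856 -0.047  0.   ]
sd green [0.765 0.163 0.   ]
sd green2 [0.602 0.16  0.   ]
```

Clear: the green holder stays at y > 0.087 and the bottles are at x > 0.86. I traverse.

```bash
python3 -m handwheel '[{"xyz":[0.8,-3.3,0],"angular":[0.2,-0.4,-2.5]},{"xyz":[0.8,-3.3,0],"angular":[0,0,-2.5]},{"xyz":[0.8,-3.3,0],"angular":[0,0,-2.5]},{"xyz":[0.8,-3.3,0],"angular":[0,0,-2.5]},{"xyz":[0.8,-3.3,0],"angular":[0,0,-2.5]}]';
python3 -m handwheel '[{"xyz":[0.8,-3.3,0],"angular":[0,0,-2.5]},{"xyz":[0.8,-3.3,0],"angular":[0,0,-2.5]},{"xyz":[0.5,-2,0],"angular":[0,0,-2]},{"xyz":[0,0,0],"angular":[0,0,0]},{"xyz":[0,0,0],"angular":[0,0,0]}]'; python3 st.py
```

```text
time: 10.62
position: [0.4624, 0.1295, 0.1313]
tool_rot: [1.238, 1.207, -1.248]
ft_force: [1.1, 0.8, -1.1]
grip_width: 0.26
time: 11.03
position: [0.4795, 0.0293, 0.1237]
tool_rot: [1.336, 1.142, -1.362]
ft_force: [0.1, -0.3, -2.3]
grip_width: 0.259
11.0333 [0.4795 0.0293 0.1237] jaw yaw -100.6032414598271 down [-0.0272  0.0094 -0.9996] F [ 0.1 -0.3 -2.3] T [0.11 0.07 0.01] w 0.25948147364688284
fix rotvec deg [-0.54 -1.56 -0.  ]
```

```bash
python3 -m handwheel '[{"xyz":[1.2,-0.9,0],"angular":[-0.3,-0.8,-0.5]},{"xyz":[1,-0.7,0],"angular":[-0.2,-0.7,-0.4]},{"xyz":[0,0,0],"angular":[0,0,0]},{"xyz":[0,0,0],"angular":[0,0,0]}]'; python3 st.py
```

```text
time: 11.37
position: [0.5026, 0.0163, 0.1219]
tool_rot: [1.354, 1.114, -1.352]
ft_force: [0.1, -0.0, -2.2]
grip_width: 0.259
11.3667 [0.5026 0.0163 0.1219] jaw yaw -101.22301305535565 down [-0.0014  0.0031 -1.    ] F [ 0.1 -0.  -2.2] T [ 0.05  0.09 -0.05] w 0.2591745378430781
fix rotvec deg [-0.18 -0.08 -0.  ]
```

```bash
python3 -m handwheel '[{"xyz":[0.2,-0.5,-1.5],"angular":[-0.2,0,-0.3]},{"xyz":[0,0,-1.5],"angular":[0,0,0]},{"xyz":[0,0,-1],"angular":[0,0,0]},{"xyz":[0,0,0],"angular":[0,0,0]}]'; python3 st.py
python3 - <<'E'
from h import *
import pickle
for n in("wrist","side","scene"):
    im=get_image(n);pickle.dump(im,open(f"pics/{n}9.pkl","wb"));cv2.imwrite(f"pics/{n}9.png",im["pixels"])
E
```

```text
time: 11.7
position: [0.506, 0.0156, 0.0816]
tool_rot: [1.353, 1.111, -1.35]
ft_force: [0.7, -0.6, -2.1]
grip_width: 0.259
11.7 [0.506  0.0156 0.0816] jaw yaw -101.15005845438279 down [ 0.0015  0.001  -1.    ] F [ 0.7 -0.6 -2.1] T [0.04 0.12 0.01] w 0.2589049416675068
fix rotvec deg [-0.06  0.09  0.  ]
```

View pics/wrist9.png

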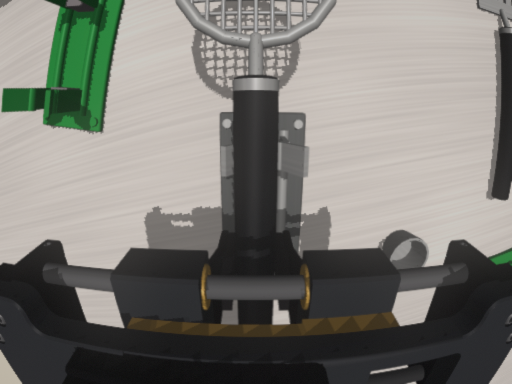

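View pics/side9.png

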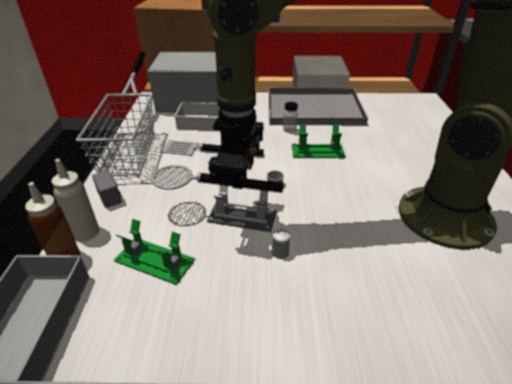

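View pics/scene9.png

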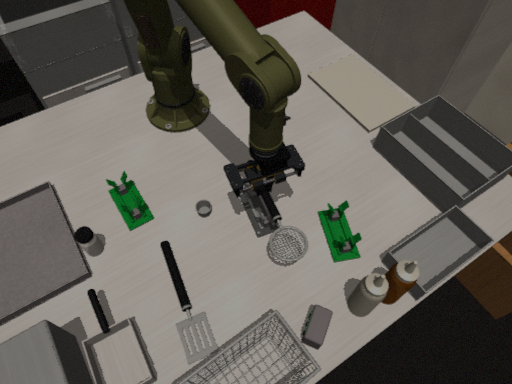

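```bash
python3 -m handwheel '[{"xyz":[-0.1,-0.45,0],"angular":[0,0,-0.3]},{"xyz":[0,0,0],"angular":[0,0,0]},{"xyz":[0,0,0],"angular":[0,0,0]}]'; python3 st.py
python3 - <<'E'
from h import *
import pickle
im=get_image("side");pickle.dump(im,open("pics/side10.pkl","wb"))
p=get_state()["position"]
a=np.radians(-11.3);ax=np.array([np.cos(a),np.sin(a),0]);c=p+[0,0,.0296]-ax*.0013
for s in(.1,-.1):
  for dz in (-.005,0,.005): print(s,dz,(np.array(proj(im,c+ax*s+[0,0,dz]))-[170,150])*5)
cv2.imwrite("pics/side10.png",cv2.resize(im["pixels"][150:240,170:310],(700,450),interpolation=cv2.INTER_CUBIC))
im=get_image("wrist");pickle.dump(im,open("pics/wrist10.pkl","wb"));cv2.imwrite("pics/wrist10.png",cv2.resize(im["pixels"][60:320,150:370],(508,600)))
E
```

```text
time: 12.1
position: [0.5082, 0.0108, 0.086]
tool_rot: [1.359, 1.102, -1.348]
ft_force: [0.7, 0.1, -2.0]
grip_width: 0.258
12.1 [0.5082 0.0108 0.086 ] jaw yaw -101.46430164920014 down [ 8.6e-03 -4.0e-04 -1.0e+00] F [ 0.7  0.1 -2. ] T [ 0.06  0.12 -0.03] w 0.2584108568862639
fix rotvec deg [0.02 0.49 0.  ]
0.1 -0.005 [138.0208126  125.54528248]
0.1 0 [136.98032204 116.83055071]
0.1 0.005 [135.93231629 108.05287467]
-0.1 -0.005 [561.0097263  180.58231395]
-0.1 0 [561.51099927 171.7174087 ]
-0.1 0.005 [562.0160414  162.78584675]
```

View pics/side10.png

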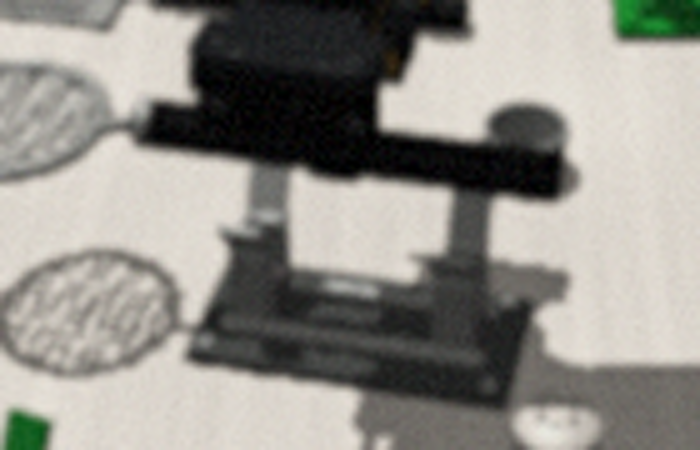

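View pics/wrist10.png

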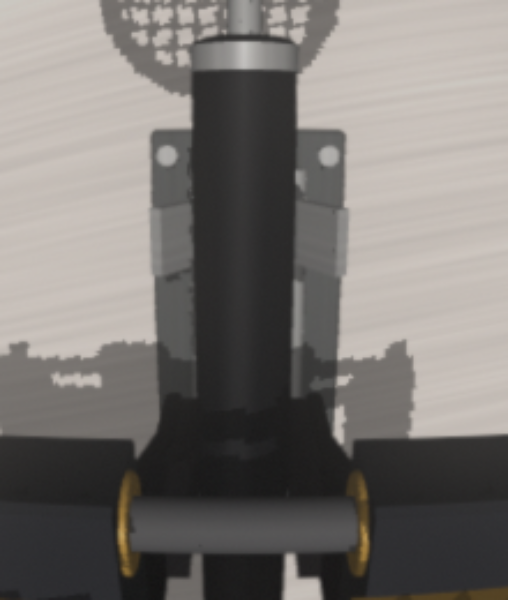

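Wrist view: the handle (centre column 245 in the crop) sits centrally over the clip flares (150–347). Side view: its ends are at the predicted pixels and level within about 1°. I correct x and tilt and start down.

```bash
python3 -m handwheel '[{"xyz":[-0.4,0,-1],"angular":[0,0.5,0]},{"xyz":[-0.1,0,-1],"angular":[0,0.1,0]},{"xyz":[0,0,0],"angular":[0,0,0]},{"xyz":[0,0,0],"angular":[0,0,0]}]'; python3 st.py
```

```text
time: 12.53
position: [0.5025, 0.0103, 0.064]
tool_rot: [1.353, 1.108, -1.358]
ft_force: [-0.1, 0.4, -2.1]
grip_width: 0.257
12.5333 [0.5025 0.0103 0.064 ] jaw yaw -101.50577711927033 down [-0.0027 -0.0011 -1.    ] F [-0.1  0.4 -2.1] T [ 0.03  0.06 -0.03] w 0.2571519084527391
fix rotvec deg [ 0.06 -0.16  0.  ]
```

```bash
python3 -m handwheel '[{"xyz":[0.2,0,-0.8],"angular":[0,-0.1,0]},{"xyz":[0,0,-0.7],"angular":[0,0,0]},{"xyz":[0,0,-0.6],"angular":[0,0,0]},{"xyz":[0,0,0],"angular":[0,0,0]}]'; python3 st.py
```

```text
time: 12.87
position: [0.5042, 0.0104, 0.0401]
tool_rot: [1.354, 1.108, -1.357]
ft_force: [-0.0, -1.1, -1.8]
grip_width: 0.263
12.8667 [0.5042 0.0104 0.0401] jaw yaw -101.5015130683449 down [-2.1e-03 -5.0e-04 -1.0e+00] F [-0.  -1.1 -1.8] T [ 0.06  0.11 -0.04] w 0.26315436675443815
fix rotvec deg [ 0.03 -0.12  0.  ]
```

```bash
python3 -m handwheel '[{"xyz":[0,0,-0.6],"angular":[0,0,0]},{"xyz":[0,0,-0.6],"angular":[0,0,0]}]'; python3 st.py
```

```text
time: 13.03
position: [0.5067, 0.0097, 0.03]
tool_rot: [1.355, 1.104, -1.355]
ft_force: [-2.9, -0.8, 10.3]
grip_width: 0.261
13.0333 [0.5067 0.0097 0.03  ] jaw yaw -101.50566235760178 down [ 0.0016 -0.0026 -1.    ] F [-2.9 -0.8 10.3] T [-0.04  0.59  0.04] w 0.26065800603384687
fix rotvec deg [0.15 0.09 0.  ]
```

The jaws are being spread (Fz +10 N). I keep pushing.

```bash
python3 -m handwheel '[{"xyz":[-0.2,0.1,-0.7],"angular":[0.1,0.1,0]},{"xyz":[-0.1,0,-0.7],"angular":[0,0,0]}]'; python3 st.py
```

```text
time: 13.2
position: [0.5066, 0.0097, 0.0174]
tool_rot: [1.357, 1.101, -1.353]
ft_force: [0.2, -0.5, -4.6]
grip_width: 0.257
13.2 [0.5066 0.0097 0.0174] jaw yaw -101.53743709103185 down [ 0.0049 -0.0029 -1.    ] F [ 0.2 -0.5 -4.6] T [-0.17  0.12  0.03] w 0.25655236905933954
fix rotvec deg [0.17 0.28 0.  ]
```

The force dropped, so it has snapped past the lips. I press it home.

```bash
python3 -m handwheel '[{"xyz":[-0.2,0.1,-0.4],"angular":[0.1,0.3,0]},{"xyz":[0,0,-0.3],"angular":[0,0,0]},{"xyz":[0,0,0],"angular":[0,0,0]}]'; python3 st.py
python3 - <<'E'
from h import *
import pickle
im=get_image("side");pickle.dump(im,open("pics/side11.pkl","wb"))
cv2.imwrite("pics/side11.png",cv2.resize(im["pixels"][150:240,170:310],(700,450),interpolation=cv2.INTER_CUBIC))
E
```

```text
time: 13.45
position: [0.5056, 0.0097, 0.0148]
tool_rot: [1.351, 1.103, -1.361]
ft_force: [0.6, -1.8, -6.3]
grip_width: 0.256
13.45 [0.5056 0.0097 0.0148] jaw yaw -101.57497208323409 down [-0.0021 -0.0062 -1.    ] F [ 0.6 -1.8 -6.3] T [-0.48  0.    0.06] w 0.25593523464620893
fix rotvec deg [ 0.36 -0.12  0.  ]
```

View pics/side11.png

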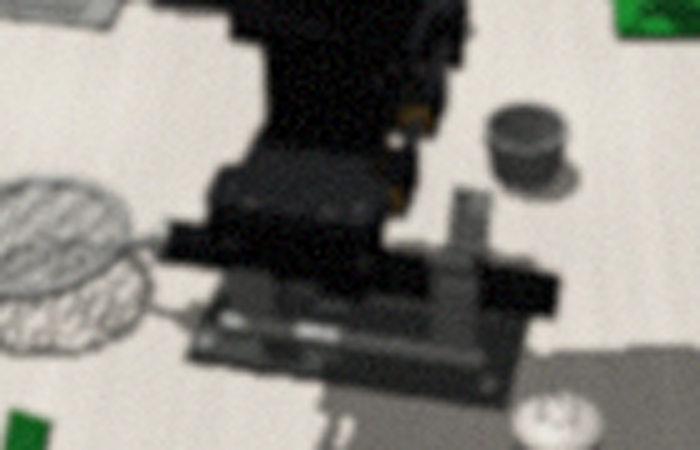

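```bash
python3 -m handwheel '[{"xyz":[-0.1,0.1,-0.3],"angular":[0.3,-0.1,0]},{"xyz":[0,0,-0.2],"angular":[0,0,0]},{"xyz":[0,0,0],"angular":[0,0,0]}]'; python3 st.py
```

```text
time: 13.75
position: [0.506, 0.0097, 0.0146]
tool_rot: [1.353, 1.102, -1.359]
ft_force: [0.5, -0.9, -4.0]
grip_width: 0.263
13.75 [0.506  0.0097 0.0146] jaw yaw -101.59447474426638 down [ 2.0e-04 -5.5e-03 -1.0e+00] F [ 0.5 -0.9 -4. ] T [-0.27  0.06  0.02] w 0.26306374025526374
fix rotvec deg [0.32 0.01 0.  ]
```

```bash
python3 -m handwheel '[{"xyz":[0,0,-0.8],"angular":[0,0,0]},{"xyz":[0,0,-0.8],"angular":[0,0,0]}]'; python3 st.py
```

```text
time: 13.92
position: [0.51, 0.0088, 0.0107]
tool_rot: [1.348, 1.093, -1.362]
ft_force: [-26.2, -3.7, 77.4]
grip_width: 0.259
13.9167 [0.51   0.0088 0.0107] jaw yaw -101.66091386571921 down [ 0.0018 -0.0148 -0.9999] F [-26.2  -3.7  77.4] T [-1.16  5.79 -0.22] w 0.2587637554833096
fix rotvec deg [0.85 0.1  0.  ]
```

It is firmly on its seat (77 N). I relax at once, then release.

```bash
python3 -m handwheel '[{"xyz":[-0.3,0.1,0.3],"angular":[0.4,0,0]},{"xyz":[0,0,0],"angular":[0,0,0]}]'; python3 st.py
```

```text
time: 14.08
position: [0.5079, 0.0091, 0.0151]
tool_rot: [1.351, 1.096, -1.357]
ft_force: [-0.5, 0.0, -5.1]
grip_width: 0.258
14.0833 [0.5079 0.0091 0.0151] jaw yaw -101.57671584336092 down [ 0.0037 -0.0106 -0.9999] F [-0.5  0.  -5.1] T [-0.01  0.27  0.12] w 0.25842724183334304
fix rotvec deg [0.61 0.21 0.  ]
```

```bash
python3 -m handwheel '[{"xyz":[0,0,0],"angular":[0,0,0]},{"xyz":[0,0,0],"angular":[0,0,0]},{"xyz":[0,0,0],"angular":[0,0,0]},{"xyz":[0,0,0],"angular":[0,0,0]},{"xyz":[0,0,0],"angular":[0,0,0]}]' 6 60
python3 -m handwheel '[{"xyz":[0,0,0],"angular":[0.4,0.2,0]},{"xyz":[0,0,0],"angular":[0,0,0]}]';python3 st.py
python3 - <<'E'
from h import *
im=get_image("wrist");cv2.imwrite("pics/wrist12.png",im["pixels"])
im=get_image("side")
cv2.imwrite("pics/side12.png",cv2.resize(im["pixels"][150:240,170:310],(700,450),interpolation=cv2.INTER_CUBIC))
E
```

```text
time: 14.5
position: [0.507, 0.0104, 0.0117]
tool_rot: [1.354, 1.099, -1.358]
ft_force: [0.4, 0.5, -0.5]
grip_width: 0.553
time: 14.67
position: [0.507, 0.0108, 0.0113]
tool_rot: [1.357, 1.109, -1.358]
ft_force: [0.8, -0.3, -0.9]
grip_width: 0.658
14.6667 [0.507  0.0108 0.0113] jaw yaw -101.61688851242504 down [-0.0017  0.0018 -1.    ] F [ 0.8 -0.3 -0.9] T [ 0.01  0.05 -0.04] w 0.6579071775924679
fix rotvec deg [-0.1  -0.09 -0.  ]
```

View pics/wrist12.png

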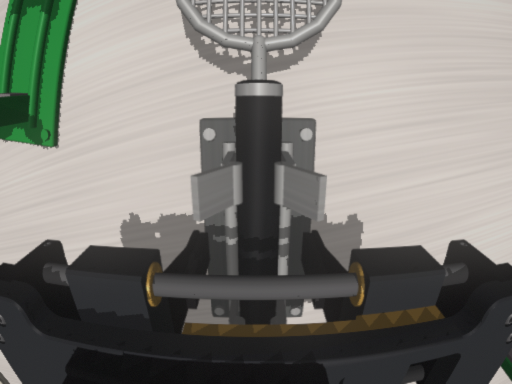

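View pics/side12.png

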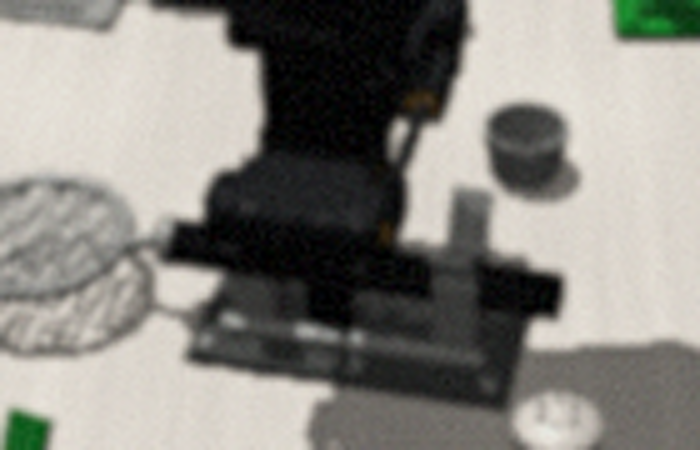

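The jaws have closed over the handle and the fingers are open either side of it. I retreat straight up.

```bash
python3 -m handwheel '[{"xyz":[0,0,0.5],"angular":[0,0,0]},{"xyz":[0,0,1.5],"angular":[0,0,0]},{"xyz":[0,0,2],"angular":[0,0,0]},{"xyz":[0,0,3],"angular":[0,0,0]},{"xyz":[0,0,3],"angular":[0,0,0]}]'
python3 -m handwheel '[{"xyz":[0,0,3.5],"angular":[0,0,0]},{"xyz":[0,0,3.5],"angular":[0,0,0]},{"xyz":[-1,0,3.5],"angular":[0,0,0]},{"xyz":[-2,0,2],"angular":[0,0,0]},{"xyz":[-2,0,1],"angular":[0,0,0]}]'
python3 -m handwheel '[{"xyz":[-2,0,0],"angular":[0,0,0]},{"xyz":[0,0,0],"angular":[0,0,0]},{"xyz":[0,0,0],"angular":[0,0,0]}]'
python3 st.py
python3 - <<'E'
from h import *
import pickle
for n in("wrist","side","scene"):
    im=get_image(n);pickle.dump(im,open(f"pics/{n}13.pkl","wb"));cv2.imwrite(f"pics/{n}13.png",im["pixels"])
    if n=="side": cv2.imwrite("pics/side13z.png",cv2.resize(im["pixels"][150:240,170:310],(700,450),interpolation=cv2.INTER_CUBIC))
E
```

```text
time: 15.18
position: [0.5005, 0.0118, 0.1094]
tool_rot: [1.351, 1.122, -1.366]
ft_force: [0.5, 0.3, -0.6]
grip_width: 0.691
time: 15.6
position: [0.4523, 0.0143, 0.2563]
tool_rot: [1.354, 1.12, -1.355]
ft_force: [-0.0, -0.6, -0.8]
grip_width: 0.689
time: 15.85
position: [0.4317, 0.0151, 0.2622]
tool_rot: [1.354, 1.108, -1.349]
ft_force: [-0.0, -0.6, 0.0]
grip_width: 0.689
15.85 [0.4317 0.0151 0.2622] jaw yaw -101.21391284418712 down [ 3.1e-03  3.0e-04 -1.0e+00] F [-0.  -0.6  0. ] T [0.08 0.08 0.01] w 0.6893108646056986
fix rotvec deg [-0.02  0.18  0.  ]
```

View pics/wrist13.png

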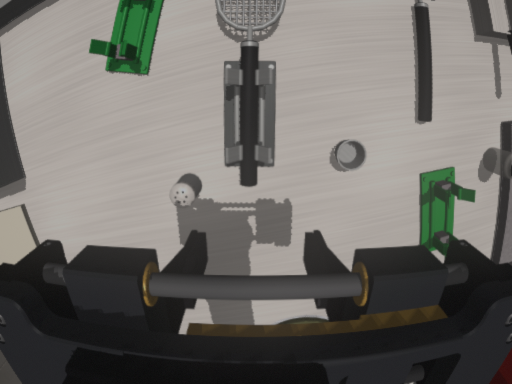

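View pics/side13z.png

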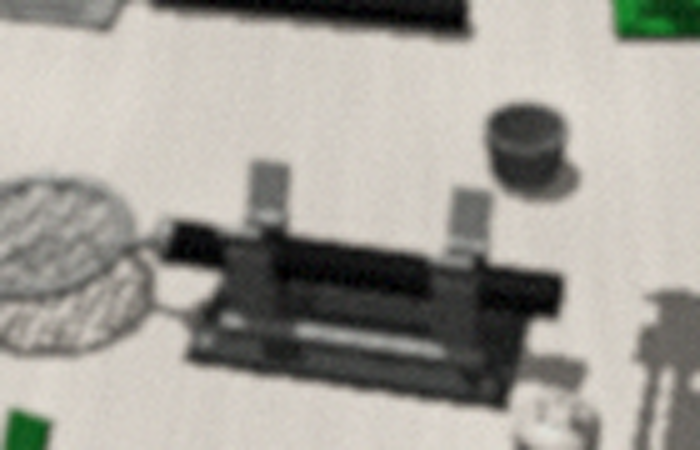

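View pics/scene13.png

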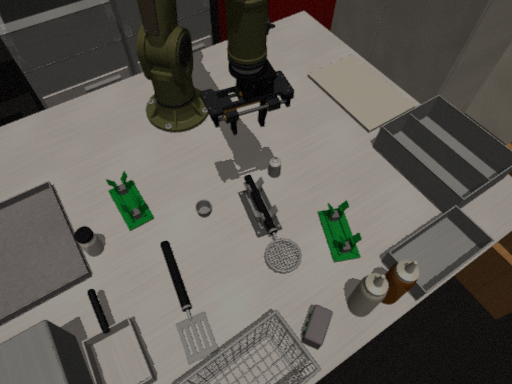

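It is seated in both clips with both jaws over it. I make a final numeric check of height, centring and turner.

```bash
python3 - <<'E'
from h import *
import pickle
w=pickle.load(open("pics/wrist13.pkl","rb"));sd=pickle.load(open("pics/side13.pkl","rb"));sc=pickle.load(open("pics/scene13.pkl","rb"))
A=castw(w,250,43,.05);B=castw(w,249,186,.05);m=(A+B)/2;d=A-B
a=np.radians(-11.5);ax=np.array([np.cos(a),np.sin(a)]);n=np.array([-ax[1],ax[0]]);r=m[:2]-[.5034,.011]
print(A,B,"len",np.linalg.norm(d),"yaw",np.degrees(np.arctan2(d[1],d[0])),"along",r@ax,"side",r@n)
for s in(.1,-.1):
  for dz in(-.006,0,.006):
    print(s,dz,(np.array(proj(sd,[.5034+ax[0]*(s+r@ax),.011+ax[1]*(s+r@ax),.044+dz]))-[170,150])*5)
# turner
for nme in("scene0","scene13"):
    im=pickle.load(open(f"pics/{nme}.pkl","rb"));k=np.zeros((384,512),np.uint8);k[235:312,155:195]=(im["pixels"][235:312,155:195].max(2)<55)*255
    M=cv2.moments(k,True);print(nme,np.round(cast(im,M["m10"]/M["m00"],M["m01"]/M["m00"],.012),4))
E
```

```text
[ 0.59765096 -0.01063253  0.05      ] [0.40542794 0.02922997 0.05      ] len 0.1963127811604291 yaw -11.715727623199678 along -0.0014840153195019076 side -0.0020380592170549366
0.1 -0.006 [162.52416262 245.73457744]
0.1 0 [161.43714104 236.28082683]
0.1 0.006 [160.34115306 226.74909604]
-0.1 -0.006 [564.5800029  303.54977252]
-0.1 0 [565.16663105 293.96994078]
-0.1 0.006 [565.75828975 284.30795843]
scene0 [ 0.5515 -0.2851  0.012 ]
scene13 [ 0.5515 -0.2849  0.012 ]
```

The handle ends are observed at side crop (165,238) and (560,294) against (161,236) and (565,294) predicted for a fully seated, level handle. The turner has not moved. I hand in.

```bash
python3 -c "
from bench import *
print(close_job(), get_state()['time'])"
```

```text
the job is handed in; nothing more can be done
the job is handed in; nothing more can be done
```

The skimmer is in the grey spring-jaw holder with both jaws closed over its handle. I let go of it, moved the arm clear and handed the job in at about 16 s.

**Last checks, from the images**
- **Position:** the middle of the handle is about 1.5 mm lengthways and 2 mm sideways from the seat point. Its axis is within about 0.2° of the holder's.
- **Height:** both ends of the handle appear within about 1 mm of where a level, fully seated handle should show.
- **Turner:** it moved 0.2 mm between the first and last pictures, which is within measuring error.
- **Contact:** the force reading was near zero after I backed away, and nothing was knocked over.

**What failed or disagreed**
- **First grasp missed:** the fingers closed fully above the handle. The wrist picture showed that they end about 24 mm short of the stated TCP. I went 24 mm deeper, to a reading of z ≈ −0.018, and the second grasp held.
- **Hard push at the end:** my last confirming push peaked at about 77 N at the wrist, well above the 15 N needed but under the 120 N limit. I backed off at once. The push went through the fingers and the handle onto the seat, and I saw no sign of the gripper's body pressing on anything.

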